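# Fit the centrifuge rotor on its splined spindle and clip in the guard

### The arm

A 6-joint arm with a two-finger parallel gripper is mounted at the origin on the work surface. World frame = base frame: x ahead of the robot, y to its left, z up, the work surface at z = 0. Lengths are in mm, angles in rad, forces in N, time in s.
With the tool pointing down it reaches from about 350 to 875 mm from the base axis. Payload 4.2 kg.
Tool frame: the origin (TCP) lies where the fingers leave the gripper's body, on its centre line; the fingertips stand 73 mm ahead of it and the grasp point (between the pads) lies 54 mm ahead of it; z points along the fingers, y is the direction in which the jaws open and shut (so a half turn about z gives the same grasp; the last joint's range is limited). The gripper opens to 85 mm and grips with 20 to 120 N. Pads are 22 mm wide; open, the fingers measure 114 mm over their backs; the gripper's body (76 mm by 85 mm) begins 54 mm behind the grasp point. The pads swing forward as they close: fully open they stand 13 mm farther back than shut.
Start: joints at [1.511, 0.385, 0.008, 0, -1.194, -0.259], TCP at [195.86, 593.497, 303.912] pointing down, gripper open.
Joint ranges: [-3.14, 3.14], [-1.21, 2.06], [-1.07, 1.41], [-3.16, 2.05], [-2.99, -0.16], [-3.1, 3.1]. Speed limits (rad/s): [2.79, 2.79, 3.14, 3.14, 3.14, 3.14].

### API

Orientations are given as a unit quaternion [x, y, z, w].
In Python, from bench import arm gives the robot as it stands.
- The arm moves only by the tool apply_moves, never from a script. Its argument "increments" is a list that holds one entry, the list of rows, each a list of 7 numbers: the shift along the tool's x, y, z scaled (see below), then the turn, a rotation vector about the tool's x, y, z scaled (see below), then the gripper's target within -1 to 1 (fully open at 1, half-way at 0, shut at -1). A call has 1 to 10 rows; each row is the pose to reach, as a shift and turn from the pose commanded when the call began, along the tool's axes at that moment; what a row does not reach only later rows make up. The controller multiplies each number of a shift by 100 mm and each number of a turn by 0.5 rad. A row lasts 1/10 s, in which the tool goes at most 50 mm and 8.59 degrees, less where a joint would pass 70% of its speed; a pose out of reach is approached as far as the arm can. A call with a number of a shift or a turn outside -1 to 1 is refused whole. A call with a gripper value outside its range is refused whole. The fingers move at their own pace and stop on an object; the grip force is fixed at half the most. Time passes only in rows, so rows that repeat a pose let the fingers close. It gives the time, the measured TCP pose, the force and the opening at its end, in the units of the state.
- arm.read_state(): the state, without advancing time (a new reading comes with each control period).
- arm.get_image(name): name is "scene" or "top" or "wrist"; returns a dict with "img" (400x640x3 uint8, red, green, blue), "fx", "fy", "cx", "cy" (pixels), "pose" (4x4, takes a point from camera to world coordinates). Camera axes: x right, y up, looking along -z (the intrinsics and any distortion apply to the point x, -y, -z); pixel columns grow to the right and rows downward; lengths in mm; the calibration is good to about 2 mm. A picture is of the moment at which its call begins. There is no depth.
- arm.job_done(): hands the job in, once; it reports no verdict.
Trained networks look in a picture, given as the dict that the camera call returned (one of the last four; its "shot" number tells which), for a name from the list of things; names that differ only in an ending like _2 or _b are one class to them, and where a whole thing is asked for, a point or a joint stands for the part that bears it (a point fixed in the world has none). Each returns a list of dicts, best first, with "conf" (0 to 1); they miss things now and then, are a little off and sometimes report something else, mostly with a low value. They report only what shows in the picture. A call takes as long as a camera call. They do not tell look-alikes from the thing itself.
- arm.outline_of(label, picture): "pixels" (400x640 bool, what is visible of it) and "box" ([centre column, centre row, width, height] in pixels, round what is visible of it).
- arm.mark_of(label, picture): "at" ([column, row] in pixels: a listed point, or the origin of a listed thing).
The state is a dict: "clock": time; "joints": joint angles; "joint_vel": joint speeds; "joint_efforts": joint torques, N m; "position": TCP position; "ee_rot": TCP orientation; "contact_force": force on the tool from outside, world axes, zero at the start; "wrist_torque": the same for the moment, N m; "gripper_width": finger opening in mm.
Only numpy, scipy, OpenCV 4.12 (cv2) and the standard library are available. Lean on these libraries where they do the work, as an engineer would, in place of code of your own. Each camera call takes 0.05 s, during which the arm holds its last target.

### The job

Get the small centrifuge ready: put the large rotor (the one with the bar handle) on the splined spindle of the drive, rocking it round as needed under a light push until the teeth mesh and it sits fully down on its seat. Then take the guard panel out of the rack and push it down into the two spring clips on the drive until it stands fully home. Leave the bottle, the tube rack and the small rotor where they are, and keep clear of the tall rod stand.

Things in the scene. Friction and masses are not known exactly. Their poses are not given: they have to be found in the camera images.
- rotor: Large aluminium rotor, loose, 110 mm across, 34 mm high plus handle, 0.3 to 0.6 kg, flat on the bench left or right of the drive at any yaw. Origin: centre of the underside, z up its axis. Below, a blind bore 28 mm deep with six inward teeth 4.8 mm wide (one on +x, then every 60 degrees), tips 11.2 mm and groove floors 16.7 mm from the axis, starting 2 mm above the underside.
- handle (a point): Point on the rotor's axis 54 mm above its underside: middle of its grey bar handle, 44 mm long (along x), 14 mm thick (along y), rising from the rotor's flat top at 34 mm to 74 mm.
- seat (a point): On the drive: centre of the round seat (40 mm across, 66 mm above the bench) on which the rotor's underside rests when fully down; z up along the spindle. The spindle's teeth end 16 mm above it; an unmeshed rotor stops with its underside 14 mm above the seat.
- spindle_top (a point): Top of the fixed vertical steel spindle, 26 mm above the seat. Pilot: tapers from 10 to 20 mm across over 6 mm, then 4 mm plain; below it six outward teeth, 4.8 mm wide, 31 mm across. It does not turn; its teeth's angle varies and is NOT given here; look from above or find it by turning the rotor. It meshes every 60 degrees, play 5 degrees either side, and then slides down by its weight.
- guard: Grey guard panel, loose, 0.12 kg, upright in the rack. Plate 150 mm wide (its own y), 6 mm thick (x; 3 mm in the lowest 3 mm), 80 mm high. On its top edge, in the middle, a grip tab 44 mm long (y), 12 mm thick (x), from 80 to 115 mm above the lower edge. Origin: middle of the lower edge; z up. It works either way round.
- guard_floor (a point): On the drive's top plate, 60 mm above the bench, midway between the two spring clips near the drive's robot-side edge: where the guard's origin is when fully home, its width along this point's y, its thickness along x (either way round). x points to the spindle, 105 mm away.
- clip (a point): Middle of one spring clip, on the top plate, 67 mm from guard_floor along its +y; the other is 67 mm along -y. Each: a fixed steel wall on the +x side and a sprung leaf on the -x side, both flared open at the top, 40 mm above the plate. The flares catch the guard's lower edge up to 4 mm off in x; end stops leave 3 mm either way in y. Pushing the guard in takes about 2 to 8 N more than its weight.
- rack: White slotted rack, fixed, 110 by 190 mm, base 12 mm high, on the side of the drive without the rotor. The guard stands on its base in the slot 25 mm along its +x, 9 mm wide, with walls up to 57 mm above the bench; the guard's plate lies along the rack's y. The other slot (30 mm along -x) holds a plain fixed blank, 74 mm high, that stays. Origin: centre of the underside.
- bottle: Bystander: brown glass bottle, 62 mm across, 160 mm high. Origin: centre of the underside. Leave it alone.
- tube_rack: Bystander: white block 60 by 100 mm, 93 mm high with its capped tubes. Origin: centre of the underside. Leave it alone.
- small_rotor: Bystander: small rotor 72 mm across with a round knob, 42 mm high in all, on the bench between the robot and the drive. Origin: centre of the underside. Not the one to fit: leave it alone.
- stand: Tall rod stand, fixed, in the way: base 80 by 70 mm, 14 mm high, with an upright rod 12 mm across in its middle up to 340 mm above the bench, a 22 mm clamp block on it at 270 mm. Origin: centre of the underside. It may stand on either side of the drive: go round it.
Not all that is in view belongs to the job. Leave any black look-alike of the rotor alone.

How it is judged (in metres and radians):
On the way, in this order (a step that is already met when the one before it is completed fails the run):
1. the large rotor is meshed and fully down on the seat (z of rotor in the frame of seat below 0.003 m and horizontal distance between rotor and seat below 0.004 m and angle between rotor's own z axis and vertical below 0.06 rad), for 0.2 s.
2. the guard is fully home in both clips (z of guard in the frame of guard_floor below 0.004 m and horizontal distance between guard and guard_floor below 0.007 m and angle between the x axis of guard and the x axis of guard_floor, either way round below 0.08 rad and angle between guard's own z axis and vertical below 0.08 rad), for 0.2 s.
At the end, for the whole second after the job is handed in: The large rotor rests on the seat (underside within 3 mm of it, axis within 4 mm, upright within 0.06 rad) and the guard stands in the clips (lower edge within 4 mm of the floor, within 7 mm sideways, square to the clips and upright within 0.08 rad), both let go and at rest (all of step 1 and all of step 2 and linear speed of each of rotor, guard below 0.02 m/s); the robot touches nothing.
It fails at once if the bottle is moved more than 25 mm (distance of bottle from where it was at the start of the episode above 0.025 m).
It fails at once if the tube rack is moved more than 25 mm (distance of tube_rack from where it was at the start of the episode above 0.025 m).
It fails at once if the small rotor is moved more than 25 mm (distance of small_rotor from where it was at the start of the episode above 0.025 m).
It fails at once if the rod stand is struck or leaned on with more than 15 N (contact force between stand and anything else above 15 N).
It also fails if it takes over 72 s, if anything falls off the work surface, if the arm or the gripper's body presses on something with over 40 N, if the wrist force passes 120 N, or if a joint passes its speed limit or range.

## Working session

There is one attempt and no reset: what is moved stays moved. The work goes in short steps, Python scripts to look and compute and a tool call to move; the robot and the scene stay as the last step left them, time stands still between calls to the robot, and variables do not carry over. Pictures are saved under pics/ and viewed, and the job is handed in when it is done.

Besides the shell and the picture viewer there is one more tool, called after "Call:" as name(argument=value, ...) on one line, values as JSON. apply_moves: Moves the arm, as the interface text tells. Shifts and turns lie within -1 to 1; 1 stands for 100 mm of shift or 0.5 rad of turn. Its arguments: {"type":"object","properties":{"increments":{"type":"array"}},"required":["increments"]}

```bash
ls; mkdir -p pics; cat > h.py <<'E'
import numpy as np, cv2
from bench import arm
def save(p,name,crop=None,scale=1):
    im=cv2.cvtColor(np.array(p["img"]),cv2.COLOR_RGB2BGR)
    if crop: im=im[crop[1]:crop[3],crop[0]:crop[2]]
    if scale!=1: im=cv2.resize(im,None,fx=scale,fy=scale,interpolation=cv2.INTER_CUBIC)
    cv2.imwrite("pics/"+name+".png",im)
def ray(p,uv):
    T=np.array(p["pose"]);d=np.array([(uv[0]-p["cx"])/p["fx"],-(uv[1]-p["cy"])/p["fy"],-1.])
    return T[:3,3],T[:3,:3]@d
def onz(p,uv,z):
    o,d=ray(p,uv);return o+d*(z-o[2])/d[2]
def proj(p,X):
    T=np.array(p["pose"]);c=T[:3,:3].T@(np.array(X,float)-T[:3,3])
    return np.array([p["cx"]+p["fx"]*c[0]/-c[2],p["cy"]-p["fy"]*c[1]/-c[2]])
E
python3 - <<'E'
from h import *
s=arm.read_state()
for k,v in s.items(): print(k,np.round(v,3))
H={"rotor":0,"handle":54,"seat":66,"spindle_top":92,"guard":12,"guard_floor":60,"clip":60,"rack":0,"bottle":0,"tube_rack":0,"small_rotor":0,"stand":0}
for c in ["scene","top","wrist"]:
    p=arm.get_image(c); save(p,c+"0")
    print(c,[k for k in p], p["fx"],p["cx"],p["cy"],np.round(np.array(p["pose"]),3).tolist())
    for n,z in H.items():
        for m in arm.mark_of(n,p)[:3]:
            print(c,n,np.round(m["at"],1),round(m["conf"],2),np.round(onz(p,m["at"],z),1))
print(arm.read_state()["clock"])
E
```

```text
pics
clock 0.0
joints [ 1.511e+00  3.860e-01  7.000e-03 -1.000e-03 -1.194e+00 -2.590e-01]
joint_vel [-0.    -0.     0.001 -0.    -0.    -0.002]
joint_efforts [ 0.0000e+00 -3.9229e+01  1.8840e+01  4.1860e+00 -5.0000e-03 -0.0000e+00]
position [195.719 593.096 302.81 ]
ee_rot [ 0.987 -0.159 -0.     0.001]
contact_force [-0.282 -0.476  0.462]
wrist_torque [-0.027 -0.007  0.045]
gripper_width 85.479
scene ['img', 'fx', 'fy', 'cx', 'cy', 'pose', 'shot'] 370.96197295037905 325.26324222156904 195.64350818716258 [[0.761, -0.443, 0.473, 1025.199], [0.648, 0.503, -0.572, -610.125], [0.016, 0.743, 0.67, 851.897], [0.0, 0.0, 0.0, 1.0]]
scene rotor [176.9 255.9] 0.83 [ 270.1 -362.5   -0. ]
scene rotor [216.  284.2] 0.58 [ 433.  -348.5    0. ]
scene handle [212.3 275. ] 0.96 [ 440.6 -354.    54. ]
scene handle [175.7 238.4] 0.66 [ 261.  -344.9   54. ]
scene handle [215.2 286.7] 0.5 [ 475.1 -371.    54. ]
scene seat [362.8 235. ] 0.8 [657.6   5.   66. ]
scene spindle_top [362.2 229.8] 0.92 [657.1  -0.7  92. ]
scene guard [362.7 165.1] 0.96 [426.1 329.7  12. ]
scene guard_floor [342.6 212.8] 0.88 [55
[... 1186 characters left out ...]
 -333.2   60. ]
top clip [272.8 160.4] 0.94 [567.4 100.6  60. ]
top clip [330.2 225.6] 0.23 [409.  -39.7  60. ]
top clip [298.2 168.3] 0.21 [548.2  38.5  60. ]
top rack [195.2 226.8] 0.81 [405.5 303.6   0. ]
top bottle [167. 120.] 0.93 [683.1 383.8   0. ]
top tube_rack [212.7 138.8] 0.95 [633.7 263.6   0. ]
top tube_rack [195.  217.2] 0.3 [430.1 304.7   0. ]
top small_rotor [330.7 225.6] 0.76 [409.8 -43.    0. ]
top stand [414.4 134.4] 0.95 [ 646.8 -260.     0. ]
wrist ['img', 'fx', 'fy', 'cx', 'cy', 'pose', 'shot'] 347.0251979702073 315.8674994201917 196.524840236704 [[-0.313, 0.914, 0.258, 262.32], [-0.95, -0.301, -0.086, 571.881], [-0.0, -0.272, 0.962, 374.224], [0.0, 0.0, 0.0, 1.0]]
1.95
```

View pics/top0.png

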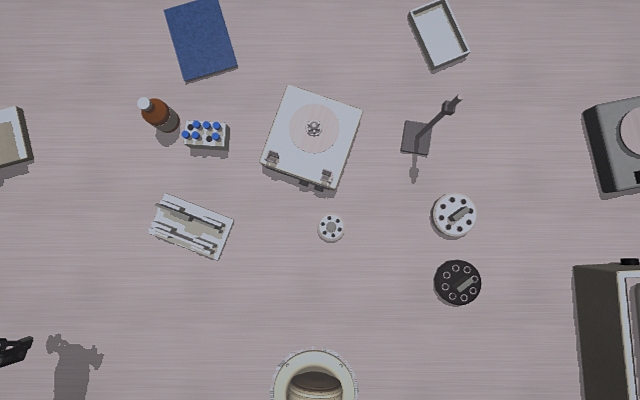

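View pics/scene0.png

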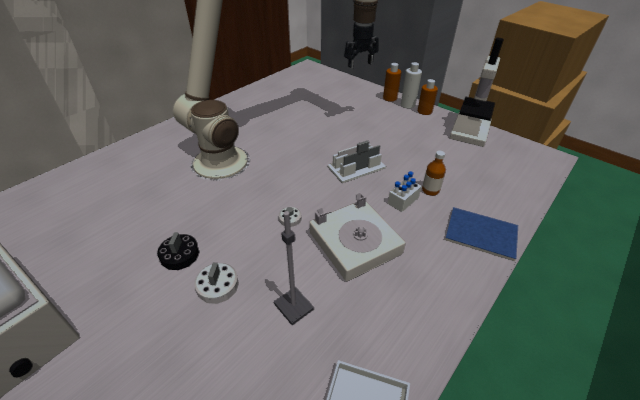

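```bash
cat >> h.py <<'E'
from scipy.spatial.transform import Rotation as Rn
def st():
    s=arm.read_state(); R=Rn.from_quat(s["ee_rot"]).as_matrix(); return s,R
def goto(xyz,psi=None,s=None):
    """print shift/turn (scaled) from measured pose to a down-pointing pose"""
    s,R=st(); d=R.T@(np.array(xyz,float)-np.array(s["position"]))/100
    if psi is None: psi=np.arctan2(R[1,0],R[0,0])
    c,n=np.cos(psi),np.sin(psi)
    Rt=np.array([[c,n,0],[n,-c,0],[0,0,-1]]).T
    Rt=np.array([[c,n,0],[n,-c,0],[0,0,-1]])
    r=Rn.from_matrix(R.T@Rt).as_rotvec()/0.5
    print("shift",np.round(d,3),"turn",np.round(r,3))
def info():
    s,R=st()
    print("t",round(s["clock"],2),"pos",np.round(s["position"],1),"psi",round(float(np.arctan2(R[1,0],R[0,0])),4),"tilt",np.round(R[:2,2],4),"F",np.round(s["contact_force"],1),"T",np.round(s["wrist_torque"],2),"w",round(float(s["gripper_width"]),1),"j",np.round(s["joints"],2))
E
python3 - <<'E'
from h import *
info(); goto([380,400,303]); goto([550,250,303]);goto([560,100,303])
p=arm.get_image("top")
save(p,"top_l",(130,170,270,280),5);save(p,"top_d",(240,70,390,200),5);save(p,"top_r",(400,110,500,320),3)
E
```

```text
t 1.95 pos [195.9 593.5 303.9] psi -0.3188 tilt [ 0. -0.] F [-0.3 -0.7 -0.5] T [-0.01 -0.02  0.  ] w 85.3 j [ 1.51  0.38  0.01  0.   -1.19 -0.26]
shift [2.355 1.26  0.009] turn [ 0. -0. -0.]
shift [4.44  2.152 0.009] turn [ 0. -0. -0.]
shift [5.005 3.545 0.009] turn [ 0. -0. -0.]
```

View pics/top_d.png

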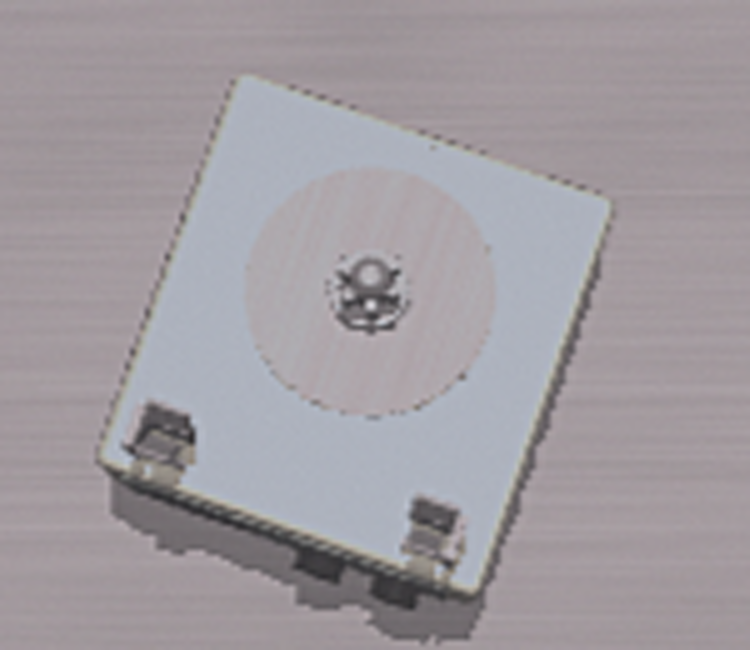

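View pics/top_l.png

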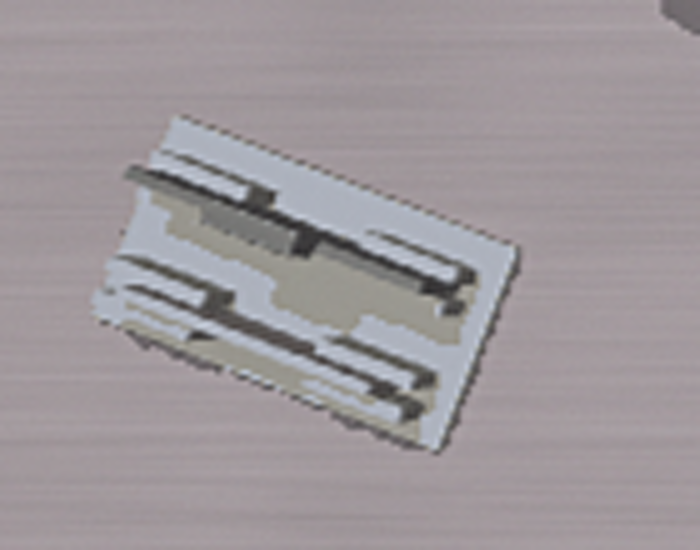

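View pics/top_r.png

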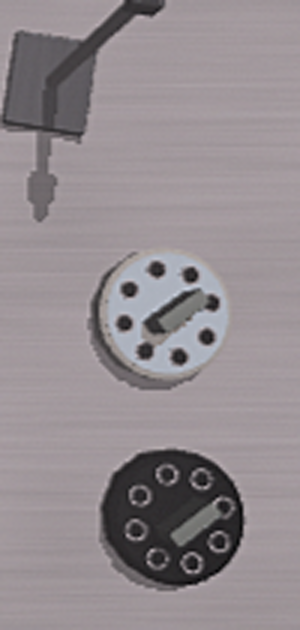

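Call:
apply_moves(increments=[[[0.46, 0.31, 0, 0, 0, 0, 1], [0.92, 0.62, 0, 0, 0, 0, 1]]])

```text
clock: 2.2
position: [257.1, 514.1, 303.4]
ee_rot: [0.988, -0.157, 0.0, 0.0]
contact_force: [0.7, 0.6, 0.2]
gripper_width: 85.2
```

Call:
apply_moves(increments=[[[0.46, 0.31, 0, 0, 0, 0, 1], [0.92, 0.62, 0, 0, 0, 0, 1]]])

```text
clock: 2.4
position: [319.1, 433.8, 304.1]
ee_rot: [0.987, -0.158, 0.0, -0.0]
contact_force: [1.4, 0.2, -0.4]
gripper_width: 85.4
```

Call:
apply_moves(increments=[[[0.46, 0.31, 0, 0, 0, 0, 1], [0.92, 0.62, 0, 0, 0, 0, 1], [0.92, 0.62, 0, 0, 0, 0, 1]]])

```text
clock: 2.7
position: [388.0, 344.2, 304.3]
ee_rot: [0.987, -0.161, 0.0, 0.0]
contact_force: [0.8, 0.6, 0.2]
gripper_width: 85.6
```

```bash
python3 - <<'E'
from h import *
info()
p=arm.get_image("wrist");save(p,"w1")
for n,z in {"guard":12,"rack":0}.items():
    for m in arm.mark_of(n,p)[:3]: print(n,np.round(m["at"],1),round(m["conf"],2),np.round(onz(p,m["at"],z),1))
E
```

```text
t 2.7 pos [388.  344.2 304.3] psi -0.3233 tilt [ 0.0001 -0.0003] F [0.8 0.6 0.2] T [0.08 0.06 0.02] w 85.6 j [ 1.04  0.2  -0.25  0.   -1.12  0.21]
guard [337.8 111.6] 0.88 [435.2 305.3  12. ]
rack [339.1 136.6] 0.82 [409.3 311.2   0. ]
```

View pics/w1.png

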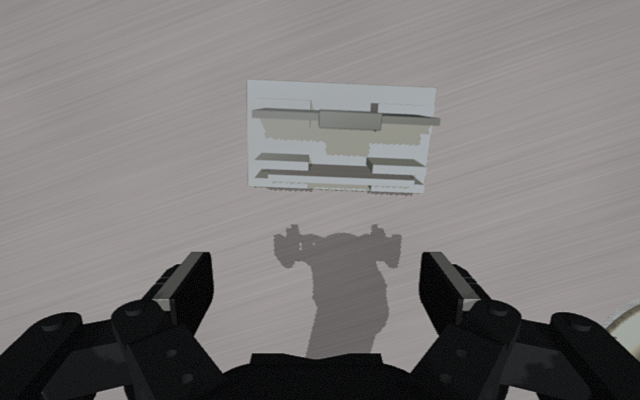

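```bash
python3 - <<'E'
from h import *
p=arm.get_image("wrist");save(p,"w1c",(230,70,460,200),3.4)
E
```

```text
(no output)
```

View pics/w1c.png

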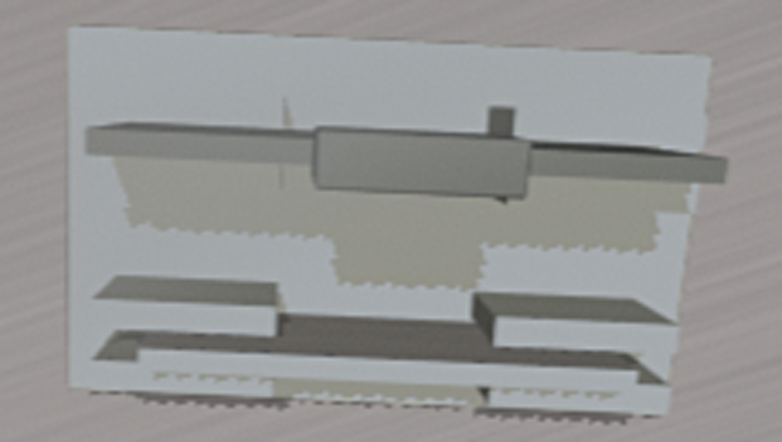

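```bash
python3 - <<'E'
from h import *
p=arm.get_image("wrist")
f=lambda u,v:(u/3.4+230,v/3.4+70)
c=onz(p,f(421,163),127);a=onz(p,f(87,140),92);b=onz(p,f(727,170),92)
print(c,a,b,np.linalg.norm(a-b),(a+b)/2,np.arctan2((a-b)[1],(a-b)[0]), np.degrees(0))
for q in [(68,27),(712,57),(668,413),(68,387)]: print(onz(p,f(*q),12 ))
info(); goto([550,150,304])
E
```

```text
[432.05488281 305.72912751 127.        ] [458.46945994 375.0666315   92.        ] [405.1974704  235.25357572  92.        ] 149.61816545389698 [431.83346517 305.16010361  92.        ] 1.2067557049844848 0.0
[491.7394352  382.64573452  12.        ]
[424.89352602 206.52154001  12.        ]
[323.53634853 243.66113557  12.        ]
[391.11959352 421.67747664  12.        ]
t 2.95 pos [385.9 348.6 304. ] psi -0.3178 tilt [0.0002 0.0004] F [-0.4  0.2  0.9] T [ 0.01 -0.02  0.02] w 85.3 j [ 1.05  0.21 -0.25 -0.   -1.12  0.21]
shift [ 2.179e+00  1.373e+00 -1.000e-03] turn [-0.001 -0.     0.   ]
```

Call:
apply_moves(increments=[[[0.48, 0.42, 0, 0, 0, 0, 1], [0.97, 0.84, 0, 0, 0, 0, 1], [0.97, 0.84, 0, 0, 0, 0, 1]]])

```text
clock: 3.25
position: [452.3, 237.0, 303.8]
ee_rot: [0.987, -0.158, -0.0, 0.0]
contact_force: [-0.2, 0.3, 0.5]
gripper_width: 85.3
```

Call:
apply_moves(increments=[[[0.48, 0.42, 0, 0, 0, 0, 1], [0.97, 0.84, 0, 0, 0, 0, 1], [0.97, 0.84, 0, 0, 0, 0, 1]]])

```text
clock: 3.55
position: [518.8, 126.6, 303.8]
ee_rot: [0.987, -0.158, 0.0, 0.0]
contact_force: [-0.0, -0.3, -0.3]
gripper_width: 85.4
```

Call:
apply_moves(increments=[[[0.48, 0.42, 0.2, 0, 0, 0, 1], [0.97, 0.84, 0.5, 0, 0, 0, 1], [0.97, 0.84, 0.5, 0, 0, 0, 1], [0.97, 0.84, 0.5, 0, 0, 0, 1], [0.97, 0.84, 0.5, 0, 0, 0, 1]]])

```text
clock: 4.05
position: [583.9, 17.9, 253.0]
ee_rot: [0.987, -0.159, -0.001, 0.0]
contact_force: [0.3, -0.2, -0.1]
gripper_width: 85.8
```

```bash
python3 - <<'E'
from h import *
info()
p=arm.get_image("wrist");info();save(p,"w2")
for n,z in {"seat":66,"spindle_top":92,"guard_floor":60,"clip":60}.items():
    for m in arm.mark_of(n,p)[:3]: print(n,np.round(m["at"],1),round(m["conf"],2),np.round(onz(p,m["at"],z),1))
import pickle;pickle.dump(p,open("w2.pkl","wb"))
E
```

```text
t 4.05 pos [583.9  17.9 253. ] psi -0.3184 tilt [-0.0015 -0.0004] F [ 0.3 -0.2 -0.1] T [ 0.   -0.   -0.03] w 85.8 j [ 0.31  0.36 -0.17 -0.   -1.05  0.94]
t 4.1 pos [583.8  18.5 253.8] psi -0.3172 tilt [-0.0001 -0.0001] F [ 0.3 -0.3 -0.3] T [0.   0.06 0.05] w 85.5 j [ 0.31  0.36 -0.17  0.   -1.05  0.94]
seat [306.3 100. ] 0.86 [651.3   3.2  66. ]
spindle_top [305.9 106.8] 0.76 [647.3   4.1  92. ]
guard_floor [308.2 233.1] 0.77 [552.1  35.2  60. ]
guard_floor [225. 235.] 0.29 [571.7 100.   60. ]
guard_floor [420.8 307.5] 0.16 [456.  -35.6  60. ]
clip [222.7 236.1] 0.63 [571.4 102.2  60. ]
```

View pics/w2.png

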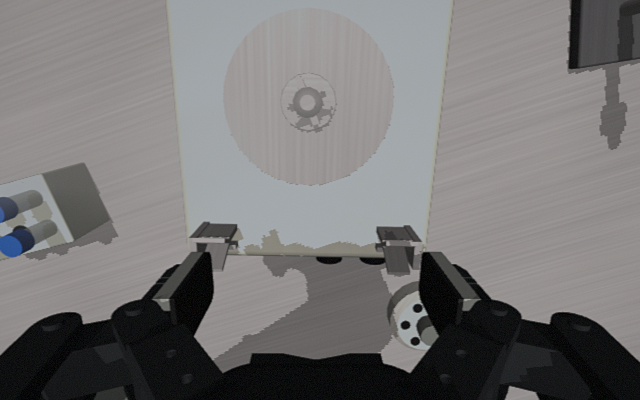

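```bash
python3 - <<'E'
from h import *
import pickle;p=pickle.load(open("w2.pkl","rb"))
save(p,"w2s",(270,65,345,140),8);save(p,"w2c",(170,200,450,290),2.85)
E
```

```text
(no output)
```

View pics/w2s.png

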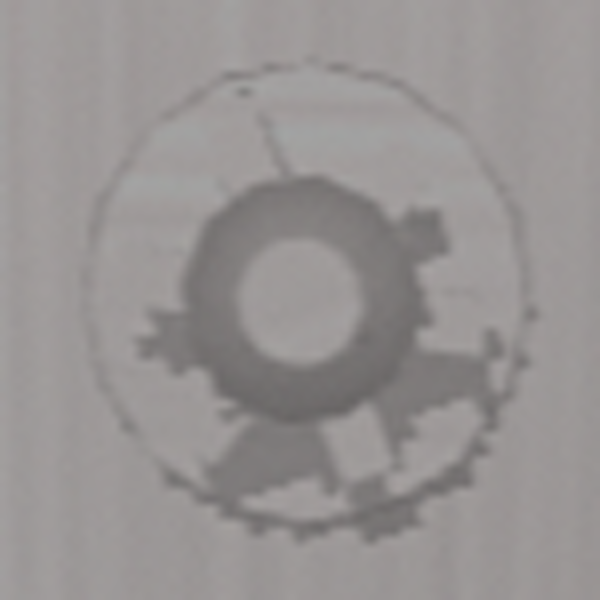

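View pics/w2c.png

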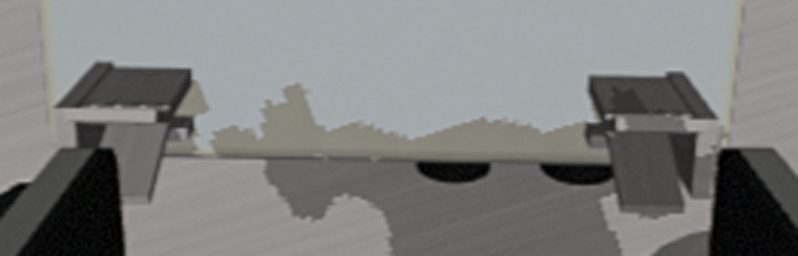

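```bash
python3 - <<'E'
from h import *
import pickle;p=pickle.load(open("w2.pkl","rb"))
im=np.array(p["img"])[65:140,270:345].astype(float).mean(2)
im=np.clip((im-120)/(185-120),0,1)
im=cv2.resize((im*255).astype(np.uint8),None,fx=8,fy=8,interpolation=cv2.INTER_CUBIC)
im=cv2.createCLAHE(4,(4,4)).apply(im)
cv2.imwrite("pics/w2e.png",im)
E
```

```text
(no output)
```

View pics/w2e.png

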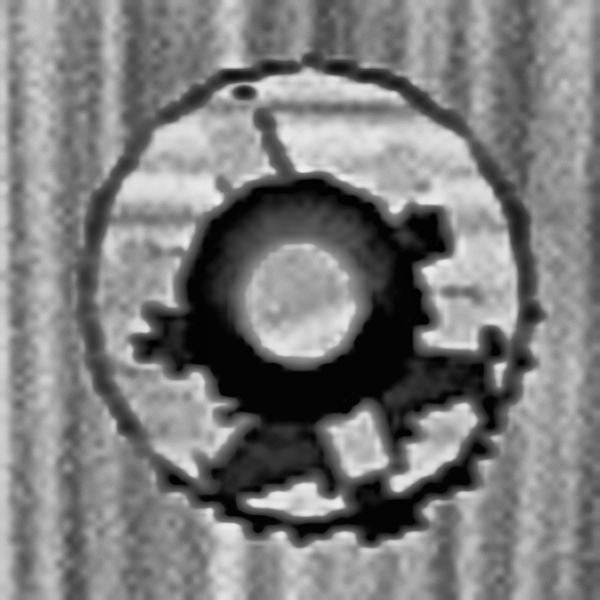

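```bash
python3 - <<'E'
from h import *
import pickle;p=pickle.load(open("w2.pkl","rb"))
f=lambda u,v:(u/8+270-0.06,v/8+65-.06)
print("top",onz(p,f(301,300),92),"seat",onz(p,f(308,298),66))
for a,b in [((357,447),0),((276,145),180)]:
    d=onz(p,f(*a),82)-onz(p,f(303,299),82); print(np.linalg.norm(d),np.degrees(np.arctan2(d[1],d[0]))-b)
# clips at top z=100: wall edges in crop w2c
g=lambda u,v:(u/2.85+170,v/2.85+200)
for n,q,z in [("L wall top-left",(58,108),100),("L wall right",(160,118),100),("R wall l",(617,122),100),("R wall r",(715,125),100),("plateL",(48,150),60),("plate R",(735,155),60)]:
    print(n,np.round(onz(p,g(*q),z),1))
info();goto([434,-352,300],-1.02)
E
```

```text
top [649.5499623    2.17392765  92.        ] seat [649.40907117   2.18114887  66.        ]
12.961975569492846 -177.8285874432334
12.472290309544181 -188.2749230310017
L wall top-left [589.2 107.9 100. ]
L wall right [579.   85.3 100. ]
R wall l [543.2 -20.1 100. ]
R wall r [534.9 -42.6 100. ]
plateL [567.1 135.9  60. ]
plate R [503.2 -52.9  60. ]
t 4.3 pos [583.5  18.6 254.8] psi -0.3165 tilt [0.0016 0.0005] F [-0.5 -0.6 -0.7] T [-0.02 -0.02  0.03] w 85.6 j [ 0.31  0.35 -0.17  0.   -1.05  0.95]
shift [-0.267  3.987 -0.456] turn [-0.003 -0.002  1.407]
```

Call:
apply_moves(increments=[[[-0.3, 0.4, -0.2, 0, 0, 0.25, 1], [-0.6, 0.8, -0.4, 0, 0, 0.5, 1], [-0.8, 1.0, -0.4, 0, 0, 0.7, 1], [-0.8, 1.0, -0.4, 0, 0, 0.7, 1]]])

```text
clock: 4.7
position: [472.9, -53.6, 295.7]
ee_rot: [0.944, -0.329, 0.001, -0.001]
contact_force: [0.6, 0.1, 0.8]
gripper_width: 85.4
```

```bash
python3 - <<'E'
from h import *
info();goto([430,-150,300],-1.02);goto([397,-292,270],-1.02)
E
```

```text
t 4.7 pos [472.9 -53.6 295.7] psi -0.6706 tilt [0.0021 0.0011] F [0.6 0.1 0.8] T [-0.04 -0.06 -0.02] w 85.4 j [ 0.23  0.14 -0.36 -0.   -1.08  0.67]
shift [ 0.263  1.022 -0.045] turn [-0.005 -0.001  0.699]
shift [0.887 2.341 0.253] turn [-0.005 -0.001  0.699]
```

Call:
apply_moves(increments=[[[0.18, 0.45, 0.0, 0, 0, 0.25, 1], [0.36, 0.95, 0.1, 0, 0, 0.5, 1], [0.36, 0.95, 0.1, 0, 0, 0.7, 1]]])

```text
clock: 5.0
position: [443.9, -151.8, 283.5]
ee_rot: [0.871, -0.491, -0.001, 0.0]
contact_force: [-0.1, -0.2, -0.6]
gripper_width: 85.5
```

```bash
python3 - <<'E'
from h import *
info();goto([397,-292,270],-1.02)
E
```

```text
t 5.0 pos [ 443.9 -151.8  283.5] psi -1.0261 tilt [-0.0013  0.0002] F [-0.1 -0.2 -0.6] T [ 0.07  0.02 -0.03] w 85.5 j [ 0.02  0.14 -0.39 -0.   -1.05  0.53]
shift [0.957 1.128 0.135] turn [ 0.002  0.002 -0.012]
```

Call:
apply_moves(increments=[[[0.4, 0.45, 0.1, 0, 0, 0, 1], [0.8, 0.9, 0.15, 0, 0, 0, 1], [0.95, 1.0, 0.15, 0, 0, 0, 1], [0.95, 1.0, 0.15, 0, 0, 0, 1], [0.95, 1.0, 0.15, 0, 0, 0, 1]]])

```text
clock: 5.5
position: [410.6, -283.1, 268.9]
ee_rot: [0.873, -0.488, 0.0, -0.0]
contact_force: [-0.2, 0.1, -0.3]
gripper_width: 85.3
```

```bash
python3 - <<'E'
from h import *
info()
p=arm.get_image("wrist");info();save(p,"w3")
for n,z in {"rotor":0,"handle":54}.items():
    for m in arm.mark_of(n,p)[:3]: print(n,np.round(m["at"],1),round(m["conf"],2),np.round(onz(p,m["at"],z),1))
import pickle;pickle.dump(p,open("w3.pkl","wb"))
E
```

```text
t 5.5 pos [ 410.6 -283.1  268.9] psi -1.0194 tilt [0.0003 0.0001] F [-0.2  0.1 -0.3] T [ 0.02  0.01 -0.01] w 85.3 j [-0.28  0.2  -0.35 -0.   -1.02  0.83]
t 5.55 pos [ 410.8 -282.4  269.1] psi -1.018 tilt [0.0005 0.    ] F [-0.4  0.4  1.3] T [ 0.05  0.03 -0.03] w 85.6 j [-0.28  0.2  -0.35 -0.   -1.02  0.83]
rotor [327.6  95.9] 0.94 [ 439.6 -349.4    0. ]
rotor [473.5 179.5] 0.75 [ 272.4 -357.9    0. ]
handle [328.4  96.1] 0.94 [ 440.3 -348.4   54. ]
handle [498.6 195. ] 0.6 [ 273.5 -355.9   54. ]
```

View pics/w3.png

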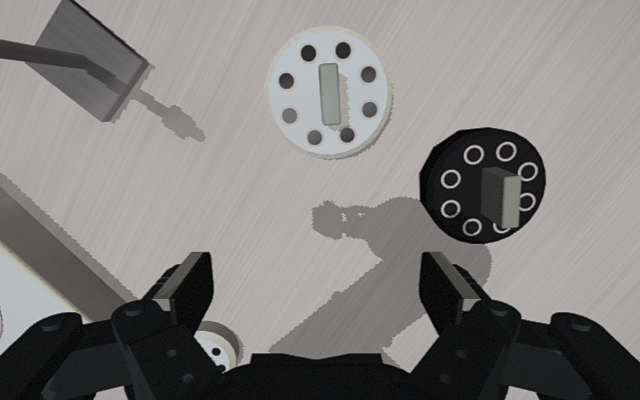

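```bash
python3 - <<'E'
from h import *
import pickle;p=pickle.load(open("w3.pkl","rb"))
save(p,"w3c",(260,20,400,165),4)
E
```

```text
(no output)
```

View pics/w3c.png

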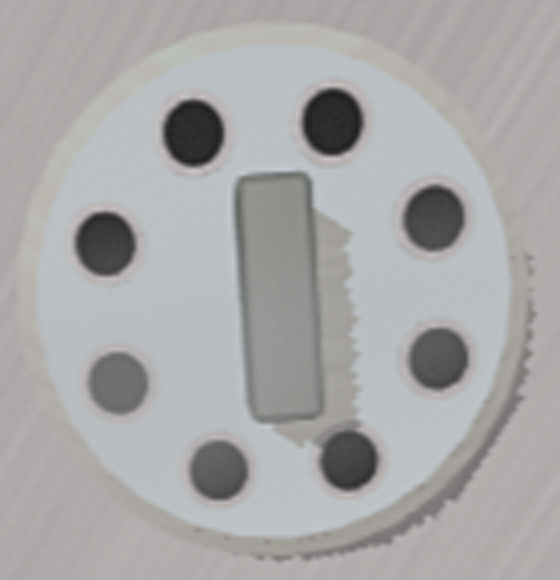

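```bash
python3 - <<'E'
from h import *
import pickle;p=pickle.load(open("w3.pkl","rb"))
f=lambda u,v:(u/4+260-.1,v/4+20-.1)
a=onz(p,f(273.5,176.5),74);b=onz(p,f(286,417.5),74);print(np.linalg.norm(a-b),(a+b)/2,np.arctan2(*(a-b)[[1,0]]))
pts=[onz(p,f(*q),34) for q in [(37,290),(510,280),(280,42),(275,538)]];print(np.round(pts,1),(pts[0]+pts[1])/2,(pts[2]+pts[3])/2)
psi=np.arctan2(*(a-b)[[1,0]])
goto([(a+b)[0]/2,(a+b)[1]/2,120],psi)
E
```

```text
42.477051628985784 [ 440.39554605 -349.26161127   74.        ] -0.9540508799061528
[[ 483.9 -325.2   34. ]
 [ 400.2 -379.1   34. ]
 [ 465.8 -392.5   34. ]
 [ 413.2 -307.1   34. ]] [ 442.05619679 -352.18458193   34.        ] [ 439.53828583 -349.81140068   34.        ]
shift [0.728 0.105 1.492] turn [-0.001 -0.001 -0.125]
```

Call:
apply_moves(increments=[[[0.4, 0.05, 0.35, 0, 0, -0.1, 1], [0.73, 0.1, 0.7, 0, 0, -0.125, 1], [0.73, 0.1, 0.7, 0, 0, -0.125, 1], [0.73, 0.1, 0.7, 0, 0, -0.125, 1], [0.73, 0.1, 0.7, 0, 0, -0.125, 1]]])

```text
clock: 6.15
position: [440.8, -349.5, 200.3]
ee_rot: [0.888, -0.459, 0.001, 0.0]
contact_force: [0.1, -0.2, 1.0]
gripper_width: 85.3
```

```bash
python3 - <<'E'
from h import *
info()
goto([440.4,-349.6,113],-0.954)
p=arm.get_image("wrist");save(p,"w4")
E
```

```text
t 6.15 pos [ 440.8 -349.5  200.3] psi -0.9544 tilt [ 0.002  -0.0011] F [ 0.1 -0.2  1. ] T [-0.01 -0.02 -0.03] w 85.3 j [-0.38  0.38 -0.29  0.   -0.9   1.  ]
shift [-0.003  0.005  0.873] turn [-0.002 -0.004 -0.001]
```

View pics/w4.png

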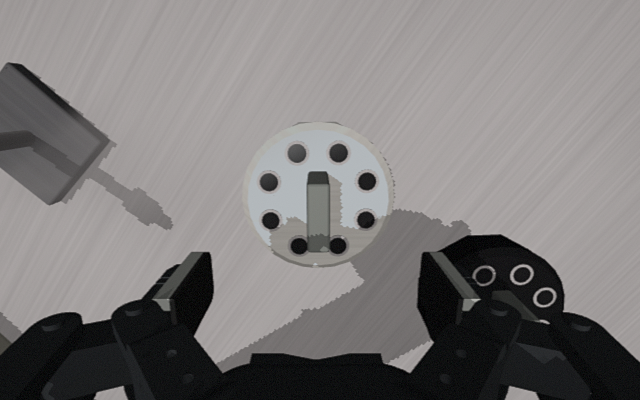

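Call:
apply_moves(increments=[[[0, 0, 0.4, 0, 0, 0, 1], [0, 0, 0.75, 0, 0, 0, 1], [0, 0, 0.87, 0, 0, 0, 1], [0, 0, 0.87, 0, 0, 0, 1]]])

```text
clock: 6.6
position: [439.8, -349.6, 112.0]
ee_rot: [0.888, -0.46, -0.001, 0.0]
contact_force: [0.5, 0.5, 0.3]
gripper_width: 85.7
```

Call:
apply_moves(increments=[[[0, 0, 0, 0, 0, 0, -1], [0, 0, 0, 0, 0, 0, -1], [0, 0, 0, 0, 0, 0, -1], [0, 0, 0, 0, 0, 0, -1], [0, 0, 0, 0, 0, 0, -1], [0, 0, 0, 0, 0, 0, -1], [0, 0, 0, 0, 0, 0, -1], [0, 0, 0, 0, 0, 0, -1]]])

```text
clock: 7.4
position: [440.4, -350.5, 112.6]
ee_rot: [0.888, -0.46, 0.0, 0.0]
contact_force: [-1.1, 0.6, 5.2]
gripper_width: 13.3
```

```bash
python3 - <<'E'
from h import *
info()
p=arm.get_image("wrist");save(p,"w5")
E
```

```text
t 7.4 pos [ 440.4 -350.5  112.6] psi -0.9559 tilt [ 0.0007 -0.0006] F [-1.1  0.6  5.2] T [ 0.2   0.26 -0.02] w 13.3 j [-0.38  0.49 -0.38  0.   -0.7   1.  ]
```

View pics/w5.png

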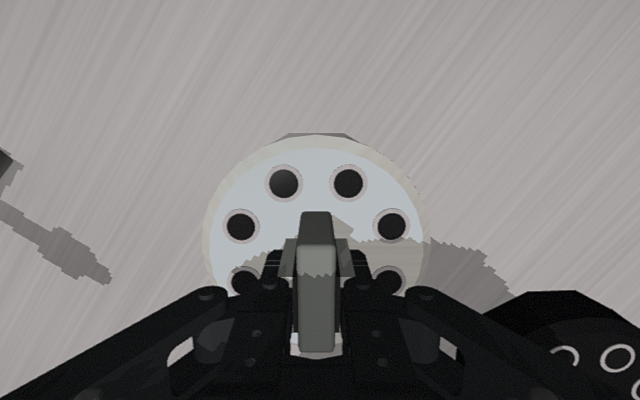

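Call:
apply_moves(increments=[[[0, 0, -0.2, 0, 0, 0, -1], [0, 0, -0.6, 0, 0, 0, -1], [0, 0, -1.0, 0, 0, 0, -1], [0, 0, -1.0, 0, 0, 0, -1], [0, 0, -1.0, 0, 0, 0, -1]]])

```text
clock: 7.95
position: [439.6, -349.8, 211.5]
ee_rot: [0.888, -0.461, -0.0, -0.001]
contact_force: [-0.3, 1.2, -4.1]
gripper_width: 13.5
```

```bash
python3 - <<'E'
from h import *
info()
p=arm.get_image("wrist");save(p,"w6"); import pickle;pickle.dump(p,open("w6.pkl","wb"))
goto([430,-200,240],-0.8);goto([470,-120,240],-0.6)
E
```

```text
t 7.95 pos [ 439.6 -349.8  211.5] psi -0.9573 tilt [0.0001 0.0013] F [-0.3  1.2 -4.1] T [0.03 0.06 0.05] w 13.5 j [-0.38  0.36 -0.28 -0.   -0.93  1.  ]
shift [-1.275 -0.788 -0.294] turn [ 0.001  0.007 -0.315]
shift [-1.699 -1.575 -0.293] turn [ 0.     0.007 -0.715]
```

View pics/w6.png

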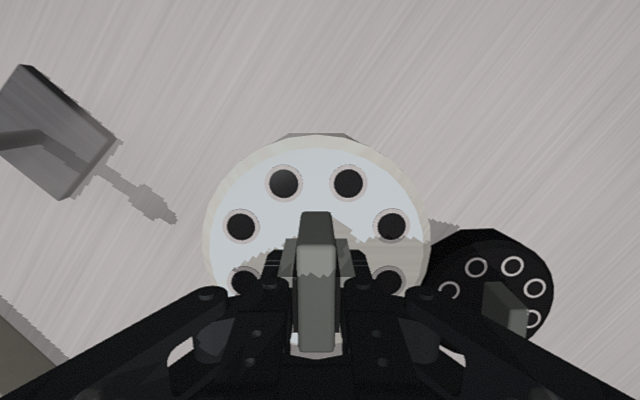

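```bash
python3 - <<'E'
from h import *
import pickle;p=pickle.load(open("w6.pkl","rb"))
s,R=st();P=np.array(s["position"])
im=cv2.cvtColor(np.array(p["img"]),cv2.COLOR_RGB2BGR);im=cv2.resize(im[120:300,190:450],None,fx=3,fy=3,interpolation=cv2.INTER_CUBIC)
for dx,col in [(0,(0,0,255))]:
  for r,h in [(50,34),(55,28)]:
    for t in np.linspace(0,2*np.pi,240):
      X=P+R@np.array([dx+r*np.cos(t),r*np.sin(t),112.6-h]);q=(proj(p,X)-[190,120])*3
      cv2.circle(im,(int(q[0]),int(q[1])),1,col,-1)
cv2.imwrite("pics/w6o.png",im)
E
```

```text
(no output)
```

View pics/w6o.png

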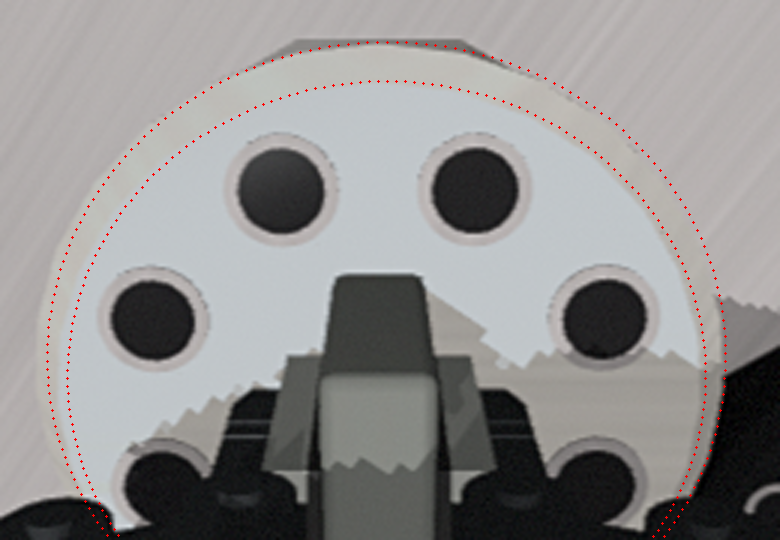

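Call:
apply_moves(increments=[[[-0.4, -0.25, -0.15, 0, 0, -0.15, -1], [-0.8, -0.5, -0.3, 0, 0, -0.3, -1], [-1.0, -0.65, -0.3, 0, 0, -0.3, -1], [-1.0, -0.65, -0.3, 0, 0, -0.3, -1]]])

```text
clock: 8.4
position: [434.2, -228.4, 240.2]
ee_rot: [0.92, -0.391, -0.002, -0.0]
contact_force: [0.2, -0.5, -4.5]
gripper_width: 13.2
```

```bash
python3 - <<'E'
from h import *
info();goto([470,-130,240],-0.6);goto([550,-20,240],-0.489)
E
```

```text
t 8.4 pos [ 434.2 -228.4  240.2] psi -0.8033 tilt [-0.004   0.0021] F [ 0.2 -0.5 -4.5] T [-0.06  0.01 -0.04] w 13.2 j [-0.15  0.22 -0.41 -0.   -0.95  0.92]
shift [-0.459 -0.941  0.002] turn [ 0.002  0.009 -0.407]
shift [-6.96e-01 -2.28e+00  1.00e-03] turn [ 0.002  0.009 -0.629]
```

Call:
apply_moves(increments=[[[-0.23, -0.45, 0, 0, 0, -0.2, -1], [-0.46, -0.95, 0, 0, 0, -0.4, -1], [-0.46, -0.95, 0, 0, 0, -0.4, -1]]])

```text
clock: 8.7
position: [473.3, -129.1, 240.1]
ee_rot: [0.955, -0.296, -0.001, 0.0]
contact_force: [-0.1, 0.1, -4.2]
gripper_width: 13.1
```

```bash
python3 - <<'E'
from h import *
info();goto([550,-30,240],-0.489);goto([649,0.5,235],-0.489)
E
```

```text
t 8.7 pos [ 473.3 -129.1  240.1] psi -0.6008 tilt [-0.0023  0.0006] F [-0.1  0.1 -4.2] T [-0.04 -0.05 -0.03] w 13.1 j [ 0.07  0.22 -0.41 -0.   -0.95  0.91]
shift [ 0.072 -1.251 -0.   ] turn [ 0.001  0.005 -0.224]
shift [ 0.717 -2.062  0.048] turn [ 0.001  0.005 -0.224]
```

Call:
apply_moves(increments=[[[0.15, -0.45, 0, 0, 0, -0.1, -1], [0.3, -0.9, 0, 0, 0, -0.2, -1], [0.35, -1.0, 0, 0, 0, -0.22, -1], [0.35, -1.0, 0, 0, 0, -0.22, -1]]])

```text
clock: 9.1
position: [558.7, -69.5, 239.2]
ee_rot: [0.969, -0.245, -0.002, 0.001]
contact_force: [-0.2, 0.4, -3.1]
gripper_width: 13.0
```

```bash
python3 - <<'E'
from h import *
info();goto([649,0.5,230],-0.489)
E
```

```text
t 9.1 pos [558.7 -69.5 239.2] psi -0.4958 tilt [-0.0043 -0.0004] F [-0.2  0.4 -3.1] T [-0.04  0.12 -0.  ] w 13.0 j [ 0.16  0.34 -0.24 -0.   -1.    0.91]
shift [ 0.461 -1.045  0.088] turn [ 0.005  0.007 -0.014]
```

Call:
apply_moves(increments=[[[0.2, -0.45, 0, 0, 0, 0, -1], [0.4, -0.85, 0.03, 0, 0, -0.014, -1], [0.46, -1.0, 0.06, 0, 0, -0.014, -1], [0.46, -1.0, 0.06, 0, 0, -0.014, -1], [0.46, -1.0, 0.06, 0, 0, -0.014, -1]]])

```text
clock: 9.6
position: [644.6, -5.0, 234.1]
ee_rot: [0.97, -0.243, -0.002, 0.001]
contact_force: [-0.5, -0.3, -3.3]
gripper_width: 13.2
```

```bash
python3 - <<'E'
from h import *
p=arm.get_image("top");save(p,"t7",(260,60,380,200),5);q=arm.get_image("scene");save(q,"s7",(280,150,440,290),4)
p=arm.get_image("wrist");save(p,"w7")
info();goto([649,0.5,205],-0.489)
E
```

```text
t 9.75 pos [644.9  -5.2 235.9] psi -0.4907 tilt [-0.0012 -0.0002] F [ 0.7 -0.4 -2.5] T [-0.01 -0.   -0.03] w 13.4 j [ 0.24  0.47 -0.03 -0.   -1.07  0.84]
shift [ 0.01  -0.069  0.309] turn [ 0.002  0.002 -0.003]
```

View pics/t7.png

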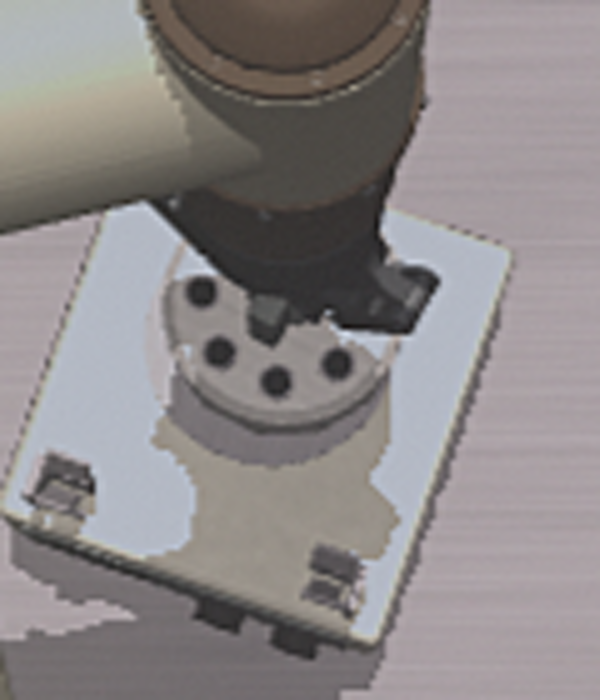

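View pics/s7.png

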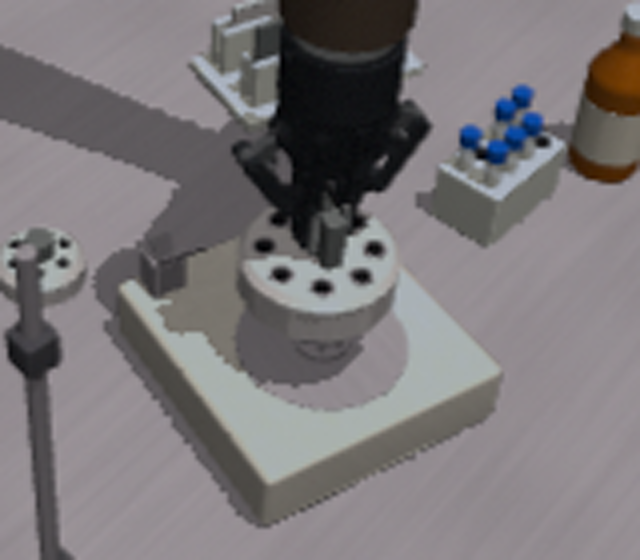

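Call:
apply_moves(increments=[[[0.01, -0.07, 0.1, 0, 0, 0, -1], [0.01, -0.07, 0.25, 0, 0, 0, -1], [0.01, -0.07, 0.25, 0, 0, 0, -1], [0.01, -0.07, 0.25, 0, 0, 0, -1]]])

```text
clock: 10.15
position: [650.0, 1.7, 210.6]
ee_rot: [0.97, -0.242, -0.0, 0.0]
contact_force: [0.5, -0.2, -2.9]
gripper_width: 13.0
```

```bash
python3 - <<'E'
from h import *
info();goto([649,0.5,198],-0.489);goto([649,0.5,190],-0.489)
E
```

```text
t 10.15 pos [650.    1.7 210.6] psi -0.4893 tilt [-0.0009 -0.0004] F [ 0.5 -0.2 -2.9] T [ 0.08 -0.09 -0.03] w 13.0 j [ 0.25  0.5  -0.05  0.   -1.02  0.83]
shift [-0.004  0.015  0.126] turn [ 0.002  0.001 -0.001]
shift [-0.004  0.015  0.206] turn [ 0.002  0.001 -0.001]
```

Call:
apply_moves(increments=[[[-0.005, 0.01, 0.06, 0, 0, 0, -1], [-0.005, 0.01, 0.12, 0, 0, 0, -1], [-0.005, 0.01, 0.14, 0, 0, 0, -1], [-0.005, 0.01, 0.14, 0, 0, 0, -1]]])

```text
clock: 10.55
position: [649.1, 1.1, 196.4]
ee_rot: [0.97, -0.242, -0.0, 0.0]
contact_force: [0.2, -0.2, -3.8]
gripper_width: 13.0
```

```bash
python3 - <<'E'
from h import *
info();goto([649,0.5,188],-0.489)
E
```

```text
t 10.55 pos [649.1   1.1 196.4] psi -0.4894 tilt [-0.001  -0.0002] F [ 0.2 -0.2 -3.8] T [ 0.05  0.01 -0.01] w 13.0 j [ 0.25  0.51 -0.07 -0.   -0.99  0.83]
shift [0.002 0.005 0.084] turn [ 0.001  0.002 -0.001]
```

Call:
apply_moves(increments=[[[0, 0, 0.03, 0, 0, 0, -1], [0, 0, 0.05, 0, 0, 0, -1], [0, 0, 0.06, 0, 0, 0, -1], [0, 0, 0.07, 0, 0, 0, -1]]])

```text
clock: 10.95
position: [649.4, 1.2, 189.9]
ee_rot: [0.97, -0.242, 0.0, -0.0]
contact_force: [-0.4, 0.6, -2.9]
gripper_width: 13.4
```

```bash
python3 - <<'E'
from h import *
info()
E
```

```text
t 10.95 pos [649.4   1.2 189.9] psi -0.4892 tilt [ 0.0001 -0.    ] F [-0.4  0.6 -2.9] T [-0.06 -0.   -0.01] w 13.4 j [ 0.25  0.52 -0.08  0.   -0.98  0.83]
```

Call:
apply_moves(increments=[[[0, 0, 0.03, 0, 0, 0, -1], [0, 0, 0.05, 0, 0, 0, -1], [0, 0, 0.06, 0, 0, 0, -1]]])

```text
clock: 11.25
position: [649.2, 1.1, 183.5]
ee_rot: [0.97, -0.242, -0.0, 0.0]
contact_force: [0.5, -0.2, -3.0]
gripper_width: 13.1
```

Call:
apply_moves(increments=[[[0, 0, 0.02, 0, 0, 0, -1], [0, 0, 0.04, 0, 0, 0, -1], [0, 0, 0.045, 0, 0, 0, -1], [0, 0, 0.045, 0, 0, 0, -1]]])

```text
clock: 11.65
position: [649.3, 1.1, 179.3]
ee_rot: [0.97, -0.242, -0.0, 0.0]
contact_force: [1.0, 0.4, -3.7]
gripper_width: 13.2
```

Call:
apply_moves(increments=[[[0, 0, 0.01, 0, 0, 0, -1], [0, 0, 0.015, 0, 0, 0, -1], [0, 0, 0.015, 0, 0, 0, -1]]])

```text
clock: 11.95
position: [649.5, 1.1, 178.7]
ee_rot: [0.97, -0.242, 0.0, -0.0]
contact_force: [-0.6, 0.3, 1.6]
gripper_width: 13.2
```

Call:
apply_moves(increments=[[[0, 0, 0.01, 0, 0, 0, 1], [0, 0, 0, 0, 0, 0, 1], [0, 0, 0, 0, 0, 0, 1], [0, 0, 0, 0, 0, 0, 1], [0, 0, 0, 0, 0, 0, 1], [0, 0, -0.4, 0, 0, 0, 1], [0, 0, -0.8, 0, 0, 0, 1], [0, 0, -1.0, 0, 0, 0, 1]]])

```text
clock: 12.75
position: [650.5, 1.1, 282.2]
ee_rot: [0.97, -0.242, 0.003, -0.001]
contact_force: [1.0, -0.5, 0.2]
gripper_width: 85.2
```

```bash
python3 - <<'E'
from h import *
info()
p=arm.get_image("wrist");save(p,"w8")
p=arm.get_image("scene");save(p,"s8",(280,150,440,290),4)
goto([500,180,290],-0.3)
E
```

```text
t 12.75 pos [650.5   1.1 282.2] psi -0.4887 tilt [0.0063 0.0002] F [ 1.  -0.5  0.2] T [ 0.06 -0.05  0.01] w 85.2 j [ 0.25  0.44  0.04  0.   -1.16  0.83]
shift [-2.17  -0.87  -0.086] turn [-0.008 -0.015 -0.378]
```

View pics/s8.png

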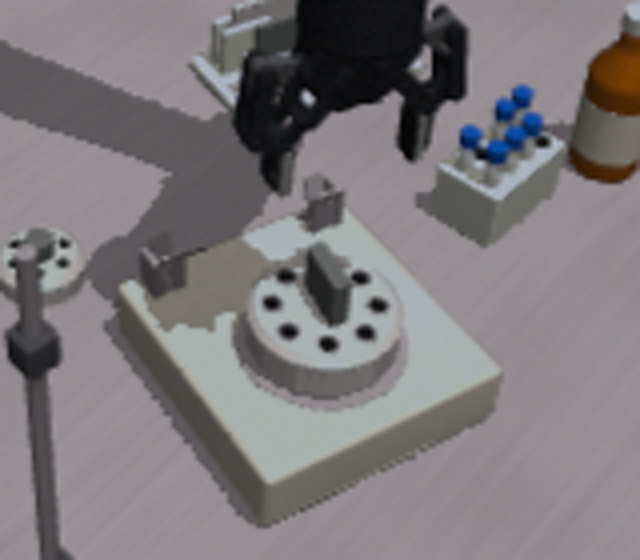

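View pics/w8.png

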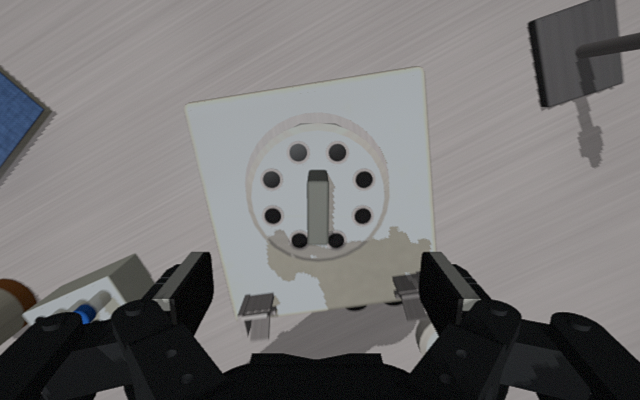

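Call:
apply_moves(increments=[[[-0.45, 0.06, 0, 0, 0, -0.2, 1], [-0.9, 0.13, 0, 0, 0, -0.32, 1], [-0.9, 0.13, 0, 0, 0, -0.32, 1]]])

```text
clock: 13.15
position: [558.1, 32.3, 276.2]
ee_rot: [0.987, -0.163, -0.003, 0.001]
contact_force: [0.1, -0.5, -0.6]
gripper_width: 85.3
```

```bash
python3 - <<'E'
from h import *
info()
goto([485,59,255],-0.33)
E
```

```text
t 13.15 pos [558.1  32.3 276.2] psi -0.3269 tilt [-0.0067 -0.0004] F [ 0.1 -0.5 -0.6] T [ 0.01 -0.13 -0.  ] w 85.3 j [ 0.35  0.3  -0.19 -0.   -1.09  0.9 ]
shift [-0.777 -0.019  0.217] turn [0.005 0.012 0.006]
```

Call:
apply_moves(increments=[[[-0.4, 0, 0.1, 0, 0, 0, 1], [-0.78, -0.02, 0.2, 0, 0.01, 0, 1], [-0.78, -0.02, 0.2, 0, 0.01, 0, 1], [-0.78, -0.02, 0.2, 0, 0.01, 0, 1], [-0.78, -0.02, 0.2, 0, 0.01, 0, 1]]])

```text
clock: 13.65
position: [491.7, 59.3, 258.2]
ee_rot: [0.986, -0.164, 0.003, 0.0]
contact_force: [0.1, -0.2, 0.6]
gripper_width: 85.6
```

```bash
python3 - <<'E'
from h import *
info()
p=arm.get_image("wrist");save(p,"w9");info()
for n,z in {"seat":66,"guard_floor":60,"clip":60,"rotor":66,"handle":120}.items():
    for m in arm.mark_of(n,p)[:3]: print(n,np.round(m["at"],1),round(m["conf"],2),np.round(onz(p,m["at"],z),1))
import pickle;pickle.dump(p,open("w9.pkl","wb"))
E
```

```text
t 13.65 pos [491.7  59.3 258.2] psi -0.3294 tilt [ 0.0061 -0.0014] F [ 0.1 -0.2  0.6] T [-0.02 -0.02 -0.05] w 85.6 j [ 0.45  0.2  -0.38  0.   -0.99  0.79]
t 13.7 pos [491.8  59.2 258.1] psi -0.3299 tilt [ 0.0058 -0.0014] F [-0.   0.2  0.5] T [-0.    0.02  0.03] w 85.6 j [ 0.45  0.2  -0.38  0.   -0.99  0.79]
guard_floor [318.7 108.4] 0.84 [551.7  37.1  60. ]
clip [226.9 110. ] 0.69 [572.9 102.8  60. ]
```

View pics/w9.png

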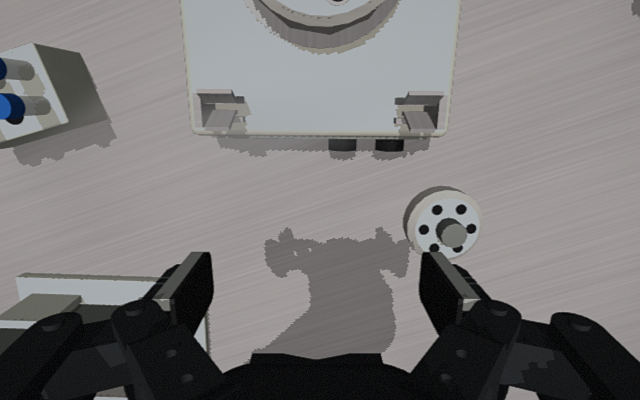

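```bash
python3 - <<'E'
from h import *
import pickle;p=pickle.load(open("w9.pkl","rb"))
save(p,"w9c",(175,70,475,155),2.66)
save(p,"w9l",(185,80,265,145),9);save(p,"w9r",(380,80,460,145),9)
E
```

```text
(no output)
```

View pics/w9l.png

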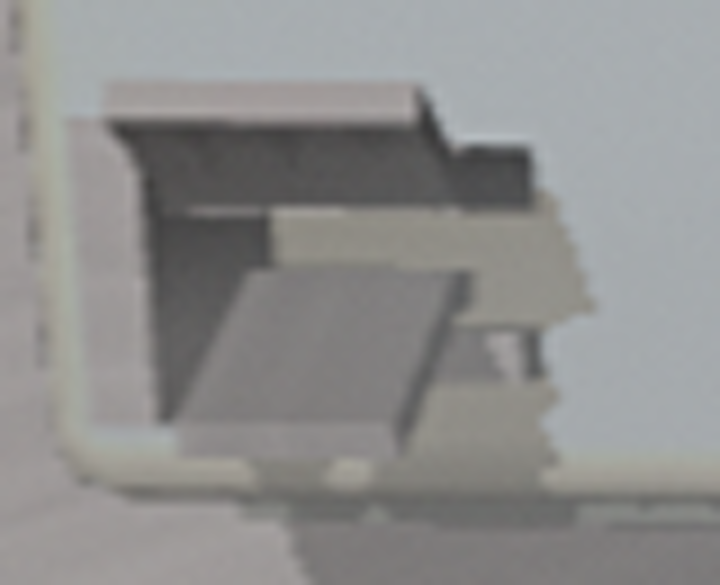

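View pics/w9r.png

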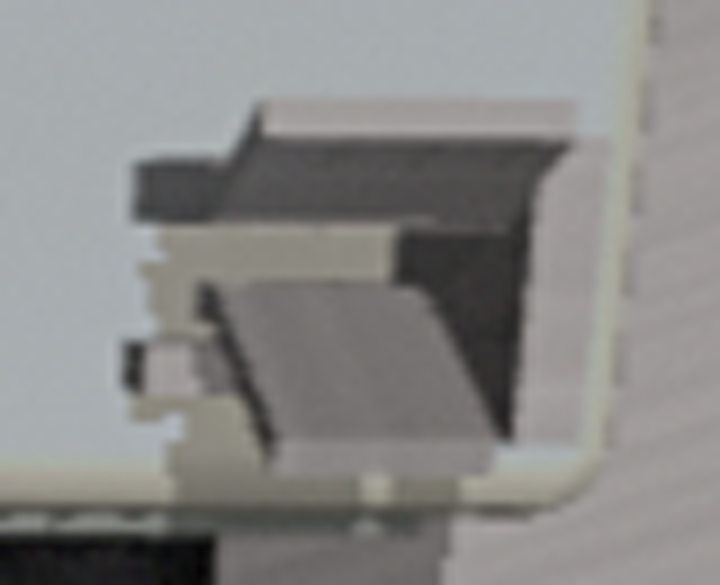

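```bash
python3 - <<'E'
from h import *
import pickle;p=pickle.load(open("w9.pkl","rb"))
L=lambda u,v:(u/9+185-.05,v/9+80-.05);Rr=lambda u,v:(u/9+380-.05,v/9+80-.05)
for z in (60,80):
    a=onz(p,L(290,210),z);b=onz(p,Rr(380,222),z);d=a-b;print(z,a,b,np.linalg.norm(d),(a+b)/2,np.degrees(np.arctan2(d[1],d[0])))
# flare top rear edge z=100
a=onz(p,L(105,122),100);b=onz(p,Rr(572,140),100);d=a-b;print("flare ends",a,b,np.linalg.norm(d),(a+b)/2,np.degrees(np.arctan2(d[1],d[0])))
# end stop inner faces? posts: left post outer L(157,..), right Rr(525)
a=onz(p,L(160,420),100);b=onz(p,Rr(512,440),100);d=a-b;print("posts",a,b,np.linalg.norm(d),(a+b)/2)
# plate side edges
pts=[onz(p,q,60) for q in [(187,20),(191,110),(459.5,20),(450,110)]];
for i in (0,2):
    d=pts[i]-pts[i+1];print(np.round(pts[i],1),np.degrees(np.arctan2(d[1],d[0])))
a=onz(p,L(120,478),60);b=onz(p,Rr(530,500),60);d=a-b;print("front",a,b,np.degrees(np.arctan2(d[1],d[0])))
info()
E
```

```text
60 [579.7691294  107.82622625  60.        ] [529.26655905 -37.12162457  60.        ] 153.49393821457784 [554.51784423  35.35230084  60.        ] 70.79069777300347
80 [578.11478471 102.56215897  80.        ] [531.36833985 -31.60520458  80.        ] 142.07783623402264 [554.74156228  35.47847719  80.        ] 70.79069777300347
flare ends [586.17152942 107.2514115  100.        ] [534.53206658 -40.23980073 100.        ] 156.26993250535833 [560.351798    33.50580538 100.        ] 70.70388435211026
posts [566.01555076 111.93290777 100.        ] [515.6111321  -31.35650461 100.        ] 151.89621826715154 [540.81334143  40.28820158 100.        ]
[638.9 105.6  60. ] -21.708793489030032
[576.8 -76.2  60. ] -19.18984122985729
front [564.14614193 130.20378662  60.        ] [502.88167661 -43.57615803  60.        ] 70.58038282723753
t 13.95 pos [491.1  58.9 257.8] psi -0.33 tilt [ 0.0047 -0.0017] F [ 0.2 -0.6  0.4] T [-0.01 -0.04  0.02] w 85.5 j [ 0.45  0.2  -0.38  0.   -0.99  0.79]
```

Call:
apply_moves(increments=[[[-0.12, -0.2, 0, 0, 0, 0.28, 1], [-0.24, -0.4, 0, 0, 0, 0.56, 1], [-0.36, -0.6, 0, 0, 0, 0.84, 1], [-0.48, -0.8, 0, 0, 0, 1.0, 1]]])

```text
clock: 14.35
position: [471.1, 151.0, 257.7]
ee_rot: [0.914, -0.405, 0.003, -0.0]
contact_force: [0.2, 0.2, -0.1]
gripper_width: 85.3
```

```bash
python3 - <<'E'
from h import *
info()
goto([431.7,304.4,230],-1.935)
E
```

```text
t 14.35 pos [471.1 151.  257.7] psi -0.8342 tilt [ 0.0049 -0.0016] F [ 0.2  0.2 -0.1] T [-0.04  0.    0.05] w 85.3 j [ 0.64  0.2  -0.38  0.01 -0.99  0.09]
shift [-1.402 -0.738  0.273] turn [-0.009 -0.005  2.202]
```

Call:
apply_moves(increments=[[[-0.2, -0.1, 0, 0, 0, 0.28, 1], [-0.4, -0.2, 0, 0, 0, 0.56, 1], [-0.6, -0.3, 0.1, 0, 0, 0.84, 1], [-0.8, -0.4, 0.15, -0.009, -0.005, 1.0, 1]]])

```text
clock: 14.75
position: [446.2, 237.0, 241.9]
ee_rot: [0.786, -0.619, 0.0, 0.001]
contact_force: [-0.4, -0.0, -0.4]
gripper_width: 85.2
```

```bash
python3 - <<'E'
from h import *
info()
goto([431.7,304.4,230],-1.935)
E
```

```text
t 14.75 pos [446.2 237.  241.9] psi -1.334 tilt [-0.001  -0.0018] F [-0.4 -0.  -0.4] T [-0.02 -0.03 -0.  ] w 85.2 j [ 0.81  0.24 -0.37  0.   -0.96 -0.57]
shift [-0.69  -0.017  0.118] turn [ 0.002 -0.004  1.202]
```

Call:
apply_moves(increments=[[[-0.3, -0.01, 0, 0, 0, 0.28, 1], [-0.6, -0.02, 0, 0, 0, 0.56, 1], [-0.69, -0.02, 0, 0, 0, 0.84, 1], [-0.69, -0.02, 0, 0, 0, 1.0, 1], [-0.69, -0.02, 0, 0, 0, 1.0, 1]]])

```text
clock: 15.25
position: [432.1, 304.2, 242.1]
ee_rot: [-0.61, 0.792, -0.001, -0.001]
contact_force: [0.8, -0.6, 0.2]
gripper_width: 85.9
```

Call:
apply_moves(increments=[[[0, 0, 0, 0, 0, 0.2, 1], [0, 0, 0, 0, 0, 0.2, 1], [0, 0, 0, 0, 0, 0.2, 1]]])

```text
clock: 15.55
position: [432.2, 303.5, 242.3]
ee_rot: [-0.571, 0.821, -0.001, -0.001]
contact_force: [-0.3, -0.1, 0.2]
gripper_width: 85.4
```

```bash
python3 - <<'E'
from h import *
info()
goto([431.7,304.4,230],-1.935)
p=arm.get_image("wrist");save(p,"w10")
import pickle;pickle.dump(p,open("w10.pkl","wb"))
E
```

```text
t 15.55 pos [432.2 303.5 242.3] psi -1.9269 tilt [-0.0003 -0.0015] F [-0.3 -0.1  0.2] T [-0.01  0.05  0.01] w 85.4 j [ 0.92  0.28 -0.32  0.   -0.98 -1.28]
shift [-0.007  0.008  0.123] turn [-0.    -0.003  0.016]
```

View pics/w10.png

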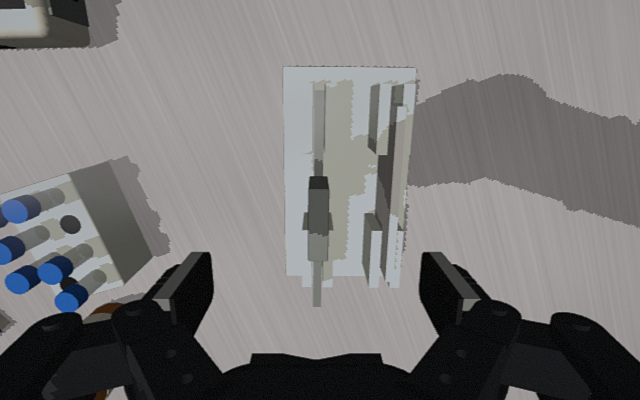

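Call:
apply_moves(increments=[[[0, 0.005, 0.35, 0, 0, 0.016, 1], [0, 0.005, 0.7, 0, 0, 0.016, 1], [0, 0.005, 0.77, 0, 0, 0.016, 1], [0, 0.005, 0.77, 0, 0, 0.016, 1]]])

```text
clock: 16.0
position: [431.5, 303.4, 164.6]
ee_rot: [-0.567, 0.824, -0.001, -0.002]
contact_force: [0.6, 0.6, -0.1]
gripper_width: 85.0
```

Call:
apply_moves(increments=[[[0, 0, 0, 0, 0, 0, -1], [0, 0, 0, 0, 0, 0, -1], [0, 0, 0, 0, 0, 0, -1], [0, 0, 0, 0, 0, 0, -1], [0, 0, 0, 0, 0, 0, -1], [0, 0, 0, 0, 0, 0, -1], [0, 0, 0, 0, 0, 0, -1], [0, 0, 0, 0, 0, 0, -1]]])

```text
clock: 16.8
position: [431.8, 304.1, 165.9]
ee_rot: [-0.567, 0.824, -0.001, -0.0]
contact_force: [-0.7, -0.5, 5.7]
gripper_width: 11.4
```

```bash
python3 - <<'E'
from h import *
info()
p=arm.get_image("wrist");save(p,"w11")
E
```

```text
t 16.8 pos [431.8 304.1 165.9] psi -1.937 tilt [ 0.0005 -0.0009] F [-0.7 -0.5  5.7] T [-0.07  0.32 -0.03] w 11.4 j [ 0.92  0.37 -0.41  0.   -0.79 -1.29]
```

View pics/w11.png

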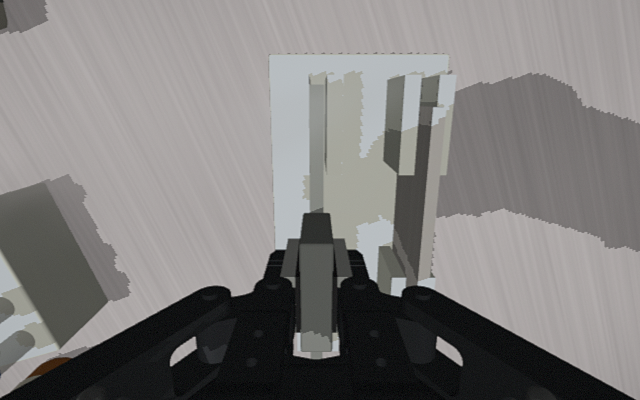

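Call:
apply_moves(increments=[[[0, 0, -0.2, 0, 0, 0, -1], [0, 0, -0.6, 0, 0, 0, -1], [0, 0, -1.0, 0, 0, 0, -1], [0, 0, -1.0, 0, 0, 0, -1]]])

```text
clock: 17.25
position: [433.4, 305.7, 270.6]
ee_rot: [-0.567, 0.824, 0.0, 0.005]
contact_force: [0.9, 0.5, -0.6]
gripper_width: 11.5
```

```bash
python3 - <<'E'
from h import *
info()
p=arm.get_image("wrist");save(p,"w12")
goto([551,36,280],1.235-np.pi)
E
```

```text
t 17.25 pos [433.4 305.7 270.6] psi -1.9363 tilt [0.0077 0.0063] F [ 0.9  0.5 -0.6] T [ 0.09 -0.09  0.03] w 11.5 j [ 0.92  0.25 -0.28  0.   -1.03 -1.29]
shift [ 2.082 -2.073 -0.13 ] turn [-0.003  0.007 -0.062]
```

View pics/w12.png

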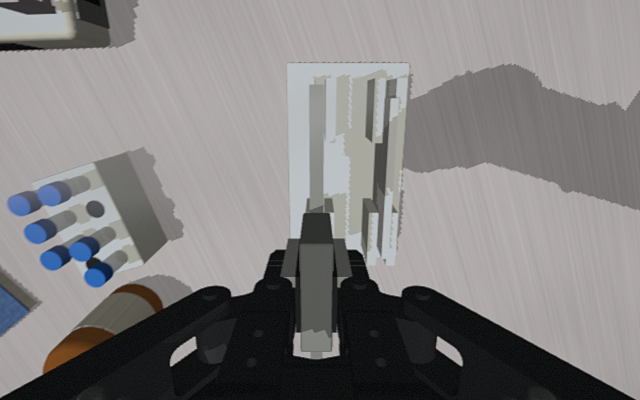

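Call:
apply_moves(increments=[[[0.3, -0.3, -0.08, 0, 0, -0.02, -1], [0.6, -0.6, -0.15, 0, 0, -0.06, -1], [0.7, -0.7, -0.15, 0, 0, -0.06, -1], [0.7, -0.7, -0.15, 0, 0, -0.06, -1]]])

```text
clock: 17.7
position: [471.7, 211.7, 278.7]
ee_rot: [-0.577, 0.817, -0.0, -0.002]
contact_force: [-0.0, 0.1, -0.7]
gripper_width: 11.1
```

Call:
apply_moves(increments=[[[0.35, -0.35, 0, 0, 0, 0, -1], [0.7, -0.7, 0, 0, 0, 0, -1], [0.7, -0.7, 0, 0, 0, 0, -1]]])

```text
clock: 18.0
position: [515.6, 121.4, 278.8]
ee_rot: [-0.577, 0.817, -0.0, -0.002]
contact_force: [-0.1, 0.7, -1.3]
gripper_width: 11.2
```

```bash
python3 - <<'E'
from h import *
info()
goto([551,36,280],1.235-np.pi)
E
```

```text
t 18.0 pos [515.6 121.4 278.8] psi -1.9126 tilt [-0.0032 -0.0033] F [-0.1  0.7 -1.3] T [0.07 0.06 0.03] w 11.2 j [ 0.54  0.25 -0.26  0.   -1.07 -0.88]
shift [ 0.685 -0.62  -0.01 ] turn [ 0.004 -0.008 -0.012]
```

Call:
apply_moves(increments=[[[0.3, -0.28, 0, 0, 0, 0, -1], [0.6, -0.56, 0, 0, 0, 0, -1], [0.68, -0.62, 0, 0, 0, 0, -1], [0.68, -0.62, 0, 0, 0, 0, -1], [0.68, -0.62, 0, 0, 0, 0, -1]]])

```text
clock: 18.5
position: [550.4, 40.8, 279.8]
ee_rot: [-0.579, 0.815, -0.0, -0.001]
contact_force: [1.1, -0.4, -1.1]
gripper_width: 11.3
```

```bash
python3 - <<'E'
from h import *
p=arm.get_image("wrist");save(p,"w13");p=arm.get_image("top");save(p,"t13",(240,70,390,200),5);p=arm.get_image("scene");save(p,"s13",(280,130,440,270),4)
info()
goto([551,36,268],1.235-np.pi)
E
```

```text
t 18.65 pos [550.5  41.1 280.5] psi -1.9055 tilt [-0.0007 -0.0014] F [ 0.3  0.7 -0.7] T [ 0.01 -0.01 -0.  ] w 11.4 j [ 0.37  0.28 -0.21  0.   -1.08 -0.7 ]
shift [ 0.046 -0.022  0.125] turn [ 0.    -0.003  0.002]
```

View pics/w13.png

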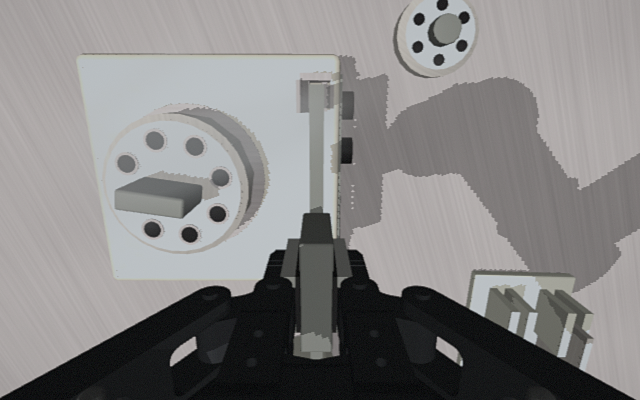

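View pics/s13.png

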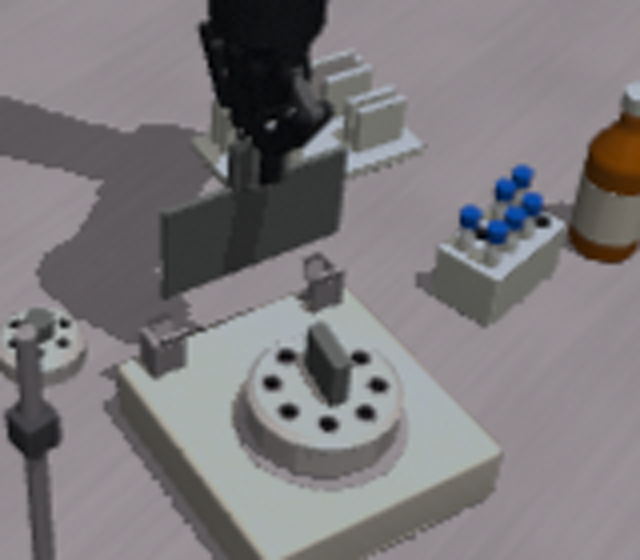

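View pics/t13.png

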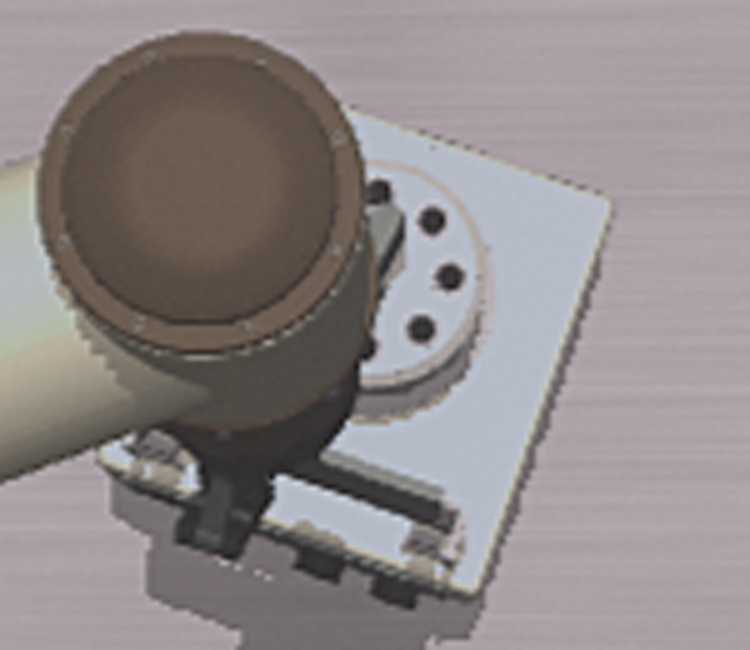

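Call:
apply_moves(increments=[[[0.046, -0.022, 0.08, 0, 0, 0, -1], [0.046, -0.022, 0.2, 0, 0, 0, -1], [0.046, -0.022, 0.22, 0, 0, 0, -1], [0.046, -0.022, 0.22, 0, 0, 0, -1], [0.046, -0.022, 0.22, 0, 0, 0, -1]]])

```text
clock: 19.15
position: [551.6, 34.6, 258.7]
ee_rot: [-0.579, 0.815, -0.001, -0.001]
contact_force: [-0.2, 0.8, -1.2]
gripper_width: 11.2
```

```bash
python3 - <<'E'
from h import *
p=arm.get_image("wrist");save(p,"w14",(270,50,370,230),4.4 if 0 else 3.3)
info()
s,R=st();P=np.array(s["position"])
print("clip ends expected; guard end px (z top of plate):",proj(p,P+R@np.array([75,0,153.9-80])))
goto([551,36,250],1.235-np.pi)
E
```

```text
t 19.2 pos [551.7  34.6 258.9] psi -1.9073 tilt [ 0.0002 -0.0015] F [-0.5 -0.2 -1.5] T [ 0.06 -0.   -0.  ] w 11.2 j [ 0.36  0.3  -0.24  0.   -1.03 -0.69]
clip ends expected; guard end px (z top of plate): [318.32859113  81.29149408]
shift [-0.011  0.011  0.089] turn [-0.001 -0.003 -0.001]
```

View pics/w14.png

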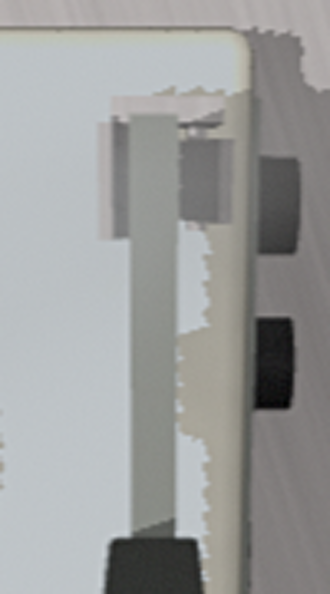

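Call:
apply_moves(increments=[[[-0.005, 0.007, 0.05, 0, 0, 0, -1], [-0.005, 0.007, 0.1, 0, 0, 0, -1], [-0.005, 0.007, 0.15, 0, 0, 0, -1], [-0.005, 0.007, 0.15, 0, 0, 0, -1]]])

```text
clock: 19.6
position: [550.4, 35.2, 242.6]
ee_rot: [-0.579, 0.816, -0.0, -0.002]
contact_force: [0.1, -0.3, -1.7]
gripper_width: 10.8
```

Call:
apply_moves(increments=[[[0, 0, 0.05, 0, 0, 0, -1], [0, 0, 0.1, 0, 0, 0, -1], [0, 0, 0.12, 0, 0, 0, -1], [0, 0, 0.12, 0, 0, 0, -1]]])

```text
clock: 20.0
position: [550.9, 35.3, 231.4]
ee_rot: [-0.579, 0.816, -0.0, -0.001]
contact_force: [-0.8, -0.0, -0.5]
gripper_width: 11.4
```

```bash
python3 - <<'E'
from h import *
info();goto([551,36,213.9],1.235-np.pi)
E
```

```text
t 20.0 pos [550.9  35.3 231.4] psi -1.9075 tilt [-0.0007 -0.0015] F [-0.8 -0.  -0.5] T [ 0.1   0.19 -0.1 ] w 11.4 j [ 0.36  0.33 -0.28  0.   -0.97 -0.7 ]
shift [-0.007  0.001  0.175] turn [ 0.    -0.003 -0.002]
```

Call:
apply_moves(increments=[[[0, 0, 0.04, 0, 0, 0, -1], [0, 0, 0.08, 0, 0, 0, -1], [0, 0, 0.1, 0, 0, 0, -1], [0, 0, 0.1, 0, 0, 0, -1]]])

```text
clock: 20.4
position: [551.0, 35.4, 222.9]
ee_rot: [-0.579, 0.815, -0.001, -0.0]
contact_force: [-2.4, 0.4, 6.8]
gripper_width: 11.2
```

Call:
apply_moves(increments=[[[0, 0, 0.03, 0, 0, 0, -1], [0, 0, 0.05, 0, 0, 0, -1], [0, 0, 0.06, 0, 0, 0, -1], [0, 0, 0.06, 0, 0, 0, -1]]])

```text
clock: 20.8
position: [550.9, 35.4, 217.1]
ee_rot: [-0.579, 0.815, -0.001, -0.0]
contact_force: [-3.9, 1.5, 7.7]
gripper_width: 11.4
```

```bash
python3 - <<'E'
from h import *
info();goto([551,36,213.9],1.235-np.pi)
E
```

```text
t 20.8 pos [550.9  35.4 217.1] psi -1.907 tilt [ 0.0004 -0.0015] F [-3.9  1.5  7.7] T [ 0.44  1.22 -0.1 ] w 11.4 j [ 0.36  0.34 -0.3   0.   -0.93 -0.7 ]
shift [-0.006  0.001  0.032] turn [-0.002 -0.003 -0.001]
```

Call:
apply_moves(increments=[[[0, 0.008, 0.015, 0, 0, 0, -1], [0, 0.008, 0.03, 0, 0, 0, -1], [0, 0.008, 0.035, 0, 0, 0, -1], [0, 0.008, 0.035, 0, 0, 0, -1]]])

```text
clock: 21.2
position: [550.7, 35.6, 214.0]
ee_rot: [-0.579, 0.815, -0.001, 0.0]
contact_force: [-3.0, 0.8, 8.1]
gripper_width: 11.3
```

Call:
apply_moves(increments=[[[0, 0, 0.01, 0, 0, 0, -1], [0, 0, 0.02, 0, 0, 0, -1], [0, 0, 0.02, 0, 0, 0, -1]]])

```text
clock: 21.5
position: [550.8, 35.6, 213.9]
ee_rot: [-0.579, 0.815, -0.002, 0.001]
contact_force: [-5.1, 1.7, 17.7]
gripper_width: 11.0
```

```bash
python3 - <<'E'
from h import *
info();goto([551,36,213.9],1.235-np.pi)
E
```

```text
t 21.5 pos [550.8  35.6 213.9] psi -1.9063 tilt [ 0.0027 -0.0019] F [-5.1  1.7 17.7] T [ 0.44  2.1  -0.15] w 11.0 j [ 0.36  0.34 -0.3   0.   -0.92 -0.7 ]
shift [-0.005 -0.001  0.   ] turn [-0.006 -0.002  0.001]
```

Call:
apply_moves(increments=[[[0, 0, -0.015, 0, 0, 0, -1], [0, 0, -0.015, 0, 0, 0, 1], [0, 0, -0.015, 0, 0, 0, 1], [0, 0, -0.015, 0, 0, 0, 1], [0, 0, -0.015, 0, 0, 0, 1], [0, 0, -0.015, 0, 0, 0, 1], [0, 0, -0.4, 0, 0, 0, 1], [0, 0, -0.8, 0, 0, 0, 1], [0, 0, -1.0, 0, 0, 0, 1]]])

```text
clock: 22.4
position: [551.3, 35.8, 313.8]
ee_rot: [-0.579, 0.815, -0.002, 0.002]
contact_force: [0.8, -0.1, -0.1]
gripper_width: 85.3
```

```bash
python3 - <<'E'
from h import *
info()
p=arm.get_image("wrist");save(p,"w15")
for n,z in {"guard":60,"rotor":66}.items():
    for m in arm.mark_of(n,p)[:2]: print(n,np.round(m["at"],1),round(m["conf"],2),np.round(onz(p,m["at"],z),1))
p=arm.get_image("scene");save(p,"s15",(280,130,440,270),4)
E
```

```text
t 22.4 pos [551.3  35.8 313.8] psi -1.9067 tilt [ 0.0051 -0.0009] F [ 0.8 -0.1 -0.1] T [ 0.   -0.03 -0.04] w 85.3 j [ 0.36  0.25 -0.16  0.   -1.15 -0.7 ]
guard [318.6 169.6] 0.77 [549.9  32.8  60. ]
rotor [209.1 172.9] 0.55 [647.3   1.   66. ]
```

View pics/w15.png

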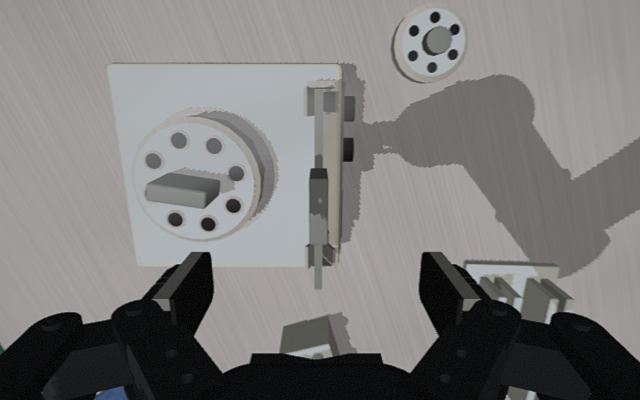

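View pics/s15.png

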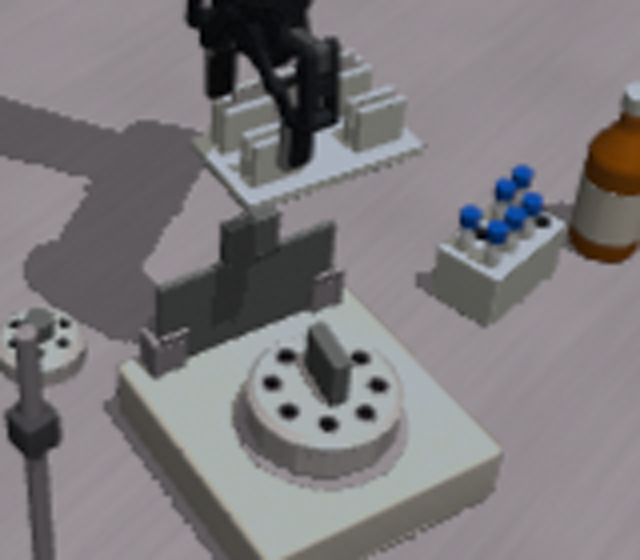

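```bash
python3 - <<'E'
from h import *
c=np.array([551,36.]);y=np.array([np.cos(1.235),np.sin(1.235)])
for cam,crop,k in [("scene",(280,130,440,270),4),("wrist",(270,60,370,300),3)]:
    p=arm.get_image(cam);im=cv2.cvtColor(np.array(p["img"]),cv2.COLOR_RGB2BGR)
    im=cv2.resize(im[crop[1]:crop[3],crop[0]:crop[2]],None,fx=k,fy=k,interpolation=cv2.INTER_CUBIC)
    def ln(a,za,b,zb,col=(0,0,255)):
        q=[tuple(int(round(t)) for t in (proj(p,[*(c+y*s),z])-crop[:2]+.5)*k) for s,z in ((a,za),(b,zb))]
        cv2.line(im,q[0],q[1],col,1)
    ln(-75,140,75,140);ln(-75,60,75,60);ln(-75,60,-75,140);ln(75,60,75,140);ln(-22,175,22,175)
    cv2.imwrite(f"pics/o_{cam}.png",im)
info()
E
```

```text
t 22.7 pos [549.6  35.6 308.6] psi -1.9075 tilt [-0.0034 -0.0021] F [-0.  -0.1 -0.6] T [ 0.02 -0.04 -0.02] w 85.4 j [ 0.36  0.26 -0.17  0.   -1.15 -0.7 ]
```

View pics/o_scene.png

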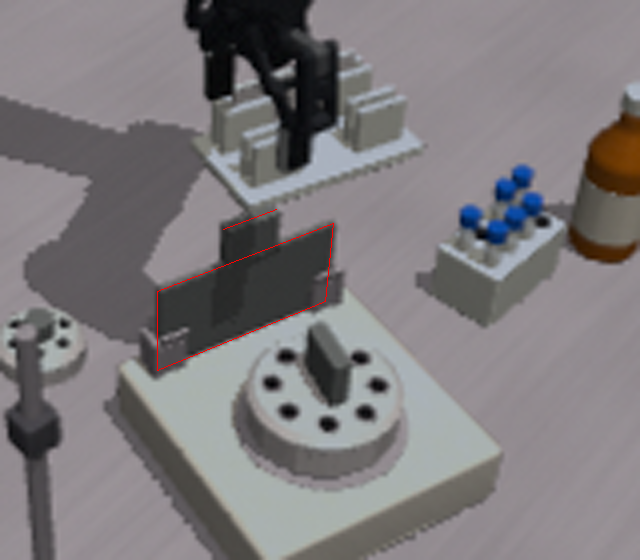

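View pics/o_wrist.png

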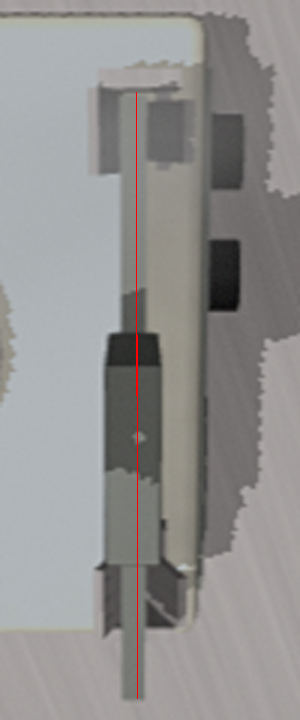

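```bash
python3 -c "
from h import *
print(arm.job_done()); info()"
```

```text
the job is handed in; nothing more can be done
None
the job is handed in; nothing more can be done
```

The large silver rotor is on the spindle and seated, and the guard panel is in both clips. I handed the job in at about 22.7 s of the 72 s allowed; it reports no verdict.

- **Rotor:** I read the tooth angle from above, about 2° mod 60°, and turned the rotor to -28°. It slid down without any rocking. It touched the seat with its underside at about 66.1 mm, where the seat is at 66 mm.
- **Guard:** I gripped it by the tab, lifted it out of the rack and pushed it into the clips. The push took about 7 to 8 N, then jumped to about 18 N at the bottom, with the lower edge at about 60 mm.
- **Last checks:** The expected outline of a fully home guard, drawn over the scene and wrist pictures, matched the panel closely. The gripper was open about 100 mm above the guard with no measurable contact force.
- **Disagreements:** The wrist camera read about 1 mm off sideways. The finder's marks for the rotor and guard were 2 to 3 mm from the positions found by contact. Both are near the roughly 2 mm calibration error.
- **Bystanders:** The bottle, tube rack, small rotor, stand and black look-alike were never approached and look unmoved in the pictures. I did not measure their positions again.

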